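# Clear and load the tube mixer

## Robot

A 6-joint arm with a two-finger parallel gripper is mounted at the origin on the work surface. World frame = base frame: x ahead of the robot, y to its left, z up, the work surface at z = 0. Lengths are in m, angles in rad, forces in N, time in s.
With the tool pointing down it reaches from about 0.325 to 0.925 m from the base axis. Payload 3.1 kg.
Tool frame: the origin (TCP) lies on the mounting face of the last link; the fingertips stand 173 mm ahead of it and the grasp point (between the pads) lies 155 mm ahead of it (env.hold_point_z is the distance from the TCP to the grasp point, in m); z points along the fingers, x is the direction in which the jaws open and shut, and the axes are right-handed (so a half turn about z gives the same grasp; the last joint's range is limited). The gripper opens to 85 mm and grips with 20 to 120 N. Pads are 22 mm wide; open, the fingers measure 114 mm over their backs; the gripper's body (76 mm by 85 mm) begins 54 mm behind the grasp point. The pads swing forward as they close: fully open they stand 13 mm farther back than shut.
Start: joints at [-1.449, 0.217, 1.613, -0, 1.311, -0.112], TCP at [0.145, -0.608, 0.405] pointing down, gripper open.
Joint ranges: [-2.75, 2.75], [-0.78, 2.1], [0.31, 2.55], [-1.13, 4.27], [0.13, 2.63], [-2.58, 2.58]. Speed limits (rad/s): [2.79, 2.79, 3.14, 3.14, 3.14, 3.14].

## Interface

Orientations are given as [roll, pitch, yaw] about the fixed x, y, z axes, in that order (R = Rz(yaw) Ry(pitch) Rx(roll)).
In Python, from cell import env gives the robot as it stands.
- The arm moves only by the shell command python3 -m inch 'ROWS' [FORCE]. ROWS is text: rows parted by semicolons, each of 5 numbers parted by spaces: the shift along the tool's x, y, z in m, then the turn about the tool's z in rad, then the opening in per cent of the stroke, from 0 (shut) to 100 (fully open). In form: tx ty tz yaw gripper; .... A call has 1 to 20 rows; each row is the pose to reach, as a shift and turn from the pose measured when the call began, along the tool's axes at that moment; what a row does not reach only later rows make up. A row lasts 1/10 s, in which the tool goes at most 50 mm and 8.59 degrees, less where a joint would pass 70% of its speed; a pose out of reach is approached as far as the arm can. A call with a gripper value outside its range is refused whole. The fingers move at their own pace and stop on an object; FORCE is the grip in N (left out, the last holds). Time passes only in rows, so rows that repeat a pose let the fingers close. It gives the time, the measured TCP pose, the force and the opening at its end, in the units of the state.
- env.get_state(): the state, without advancing time (a new reading comes with each control period).
- env.get_image(name): name is "side" or "top"; returns a dict with "pixels" (384x512x3 uint8, red, green, blue), "fx", "fy", "cx", "cy" (pixels), "R" (3x3) and "t" (3): a world point X has camera coordinates R X + t. Camera axes: x right, y down, z forward; pixel columns grow to the right and rows downward; lengths in m; the calibration is good to about 2 mm. A picture is of the moment at which its call begins. There is no depth.
- env.finish_job(): hands the job in, once; it reports no verdict.
The state is a dict: "t": time; "qpos": joint angles; "joint_vel": joint speeds; "joint_efforts": joint torques, N m; "ee_pos": TCP position; "tool_rot": TCP orientation; "ft_force": force on the tool from outside, world axes, zero at the start; "ft_torque": the same for the moment, N m; "gripper_width": opening from 0.0 (shut) to 1.0 (fully open).
Only numpy, scipy, OpenCV 4.12 (cv2) and the standard library are available. Lean on these libraries where they do the work, as an engineer would, in place of code of your own. Each camera call takes 0.05 s, during which the arm holds its last target.

## Task

The tube mixer was left switched on: first flip its lever fully over to the front to stop it. Then take the crumpled paper wads out of its cradles and put them in the yellow waste tub, and press each amber tube from the blue mat down past the sprung jaw of a cradle of its own until it is fully home on its rests, centred lengthwise to within about a centimetre. Only when all the wads are in the tub and all the tubes are home, flip the lever fully over to the rear again to start it, and let go; do not knock over the bottles, beaker and jar standing around.

Things in the scene. Friction and masses are not known exactly. Their poses are not given: they have to be found in the camera images.
- tube0: amber glass culture tube, a round rod 20 mm in diameter and 156 mm long (its closed end a half-ball) with a black hexagonal screw cap 20 mm across its flats and 20 mm long on its +x end (the cap keeps it from rolling); about 45 g. Origin on the axis at the middle of the glass (cap from x = 78 to 98 mm), x along the tube. It starts lying on the mat, its axis 10 mm above it. May be absent.
- tube1: amber glass culture tube, a round rod 20 mm in diameter and 156 mm long (its closed end a half-ball) with a black hexagonal screw cap 20 mm across its flats and 20 mm long on its +x end (the cap keeps it from rolling); about 45 g. Origin on the axis at the middle of the glass (cap from x = 78 to 98 mm), x along the tube. It starts lying on the mat, its axis 10 mm above it. May be absent.
- tube2: amber glass culture tube, a round rod 20 mm in diameter and 156 mm long (its closed end a half-ball) with a black hexagonal screw cap 20 mm across its flats and 20 mm long on its +x end (the cap keeps it from rolling); about 45 g. Origin on the axis at the middle of the glass (cap from x = 78 to 98 mm), x along the tube. It starts lying on the mat, its axis 10 mm above it. May be absent.
- wad0: crumpled wad of white paper, stiff, some 26 to 31 mm across and 25 mm high, 12 g. Origin under its middle. It starts on the mixer's deck, in the middle of a cradle. May be absent.
- wad1: crumpled wad of white paper, stiff, some 26 to 31 mm across and 25 mm high, 12 g. Origin under its middle. It starts on the mixer's deck, in the middle of a cradle. May be absent.
- wad2: crumpled wad of white paper, stiff, some 26 to 31 mm across and 25 mm high, 12 g. Origin under its middle. It starts on the mixer's deck, in the middle of a cradle. May be absent.
- wad3: crumpled wad of white paper, stiff, some 26 to 31 mm across and 25 mm high, 12 g. Origin under its middle. It starts on the mixer's deck, in the middle of a cradle. May be absent.
- mixer: tube mixer, a white housing 214 x 274 mm with a grey deck 60 mm high; origin under it, x along its cradles to the rear, z up. Four cradles at y = -98, -44, 10, 64 mm. A tube lies loose on a cradle's mouth, its axis 17 to 19 mm too high, until pressed straight down with 5 to 15 N; it snaps under the jaw's lips and stops on the rests. Its cap may point either way, clear of the forks.
- clip0 (a point): seat point of the first cradle (all four alike): on the axis of a tube fully home, midway lengthwise, 30 mm above the deck, 90 mm above the bench. x along the tube, y to the sprung jaw, z up. Two fork clips 12 mm wide at x = -57 and +57 mm hold the tube; between them the deck is free, so grip a tube at its middle. Cradles are 54 mm apart along y.
- clip1 (a point): seat point of the second cradle. Each fork has a black fixed prong on the -y side (top 20 mm above this point), a black rest whose top is 10 mm below it, and on the +y side a steel jaw (top 26 mm above it); prong and jaw are flared outward at the top.
- clip2 (a point): seat point of the third cradle. The two steel jaws of a cradle move together on one spring hinge near the deck; their lips, 9 mm above this point, narrow the mouth to 17.5 mm until the tube pushes them aside.
- clip3 (a point): seat point of the fourth cradle, next to the start lever, like the others
- mat: blue bench mat fixed to the bench, 250 x 200 x 3 mm, on which the tubes start, lying along its y. Eight white upright pins (8 mm thick, 18 mm high) at x = +-37.5 and +-112.5, y = +-65 mm keep the tubes apart; between the pins of a row there is room for fingers. Origin under its middle, x along its long side.
- tub_in (a point): middle of the inner floor of the open yellow plastic waste tub, which is fixed, 160 x 160 mm outside and 110 mm high, walls and floor 5 mm; axes along its sides, z up
- run (a joint): start lever of the tube mixer, on its deck 50 mm to the +y side of clip3: 0 = off, leaning towards the mixer's -x (front) side; 1.0 rad = on, leaning to +x. It starts on. It stays where it is left; light to push.
- run_tip (a point): tip of the start lever's black stick, 50 mm long; pushing the stick about 50 mm along the +x direction of the clips turns it on, along -x off
- brown_bottle: brown glass bottle with a black cap, 68 mm in diameter, 150 mm high, a bystander standing on the bench. Origin under its middle, z up.
- white_bottle: white plastic bottle 60 mm in diameter, 130 mm high, a bystander standing on the bench. Origin under its middle, z up.
- beaker: white beaker 64 mm across, 80 mm high, a bystander standing on the bench. Origin under its middle, z up.
- small_jar: white jar 52 mm in diameter, 70 mm high, blue lid, a bystander standing on the bench. Origin under its middle, z up.
There are look-alikes about, which are no part of the job. What is shaped like the tube1 but purple is not meant.

How it is judged:
By the outcome, as a careful person would: the job done as asked, in the order asked, and still so for the second after the job is handed in, with the robot touching nothing.
Of tube0, tube1, tube2 only 2 to 3 are there at a start; the rules pass over those that are not, and their reading is None.
Of wad0, wad1, wad2, wad3 only 3 to 4 are there at a start; the rules pass over those that are not, and their reading is None.
At some moment in a run one of tube0, tube1, tube2 may be knocked a few centimetres aside while the robot is not near it.
Once in a run the grip may slacken for a moment while it holds something.
It also fails if it takes over 210 s, if anything falls off the work surface, if the arm or the gripper's body presses on something with over 40 N, if the wrist force passes 120 N, or if a joint passes its speed limit or range.

## Working session

There is one attempt and no reset: what is moved stays moved. The work goes in short steps, Python scripts to look and compute and a shell command to move; the robot and the scene stay as the last step left them, time stands still between calls to the robot, and variables do not carry over. Pictures are saved under pics/ and viewed, and the job is handed in when it is done.

```bash
ls; mkdir -p pics
cat > h.py <<'E'
import numpy as np,cv2
from cell import env
def snap(n,f):
    im=env.get_image(n); cv2.imwrite('pics/'+f,im['pixels'][:,:,::-1]); np.savez('pics/'+f[:-4]+'.npz',**im); return im
def load(f):
    return dict(np.load('pics/'+f+'.npz'))
def plane(im,u,v,z):
    R=np.array(im['R']);t=np.array(im['t']);c=-R.T@t
    d=R.T@np.array([(u-im['cx'])/im['fx'],(v-im['cy'])/im['fy'],1.]); s=(z-c[2])/d[2]; return c+s*d
def proj(im,X):
    p=np.array(im['R'])@np.array(X)+np.array(im['t']); return np.array([im['fx']*p[0]/p[2]+im['cx'],im['fy']*p[1]/p[2]+im['cy']])
def tri(a,ua,b,ub):
    A=[];B=[]
    for im,(u,v) in((a,ua),(b,ub)):
        R=np.array(im['R']);t=np.array(im['t']);x=(u-im['cx'])/im['fx'];y=(v-im['cy'])/im['fy']
        for q,r in((x,0),(y,1)):
            A.append(R[r]-q*R[2]);B.append(q*t[2]-t[r])
    return np.linalg.lstsq(np.array(A),np.array(B),rcond=None)[0]
def st():
    s=env.get_state(); print('t',round(s['t'],2),'p',np.round(s['ee_pos'],4),'r',np.round(s['tool_rot'],3),'F',np.round(s['ft_force'],1),'g',round(float(s['gripper_width']),3)); return s
E
python3 - <<'E'
from h import *
for n in('top','side'):
    im=snap(n,n+'0.png'); print(n,-np.array(im['R']).T@im['t'],im['fx'],np.round(im['R'],2).tolist())
s=st(); print(s)
E
```

```text
pics
top [ 0.4476577  -0.01097136  1.17298866] 384.0613107252744 [[0.0, -1.0, 0.02], [-1.0, -0.0, -0.05], [0.05, -0.02, -1.0]]
side [0.30610135 0.92815578 0.78539673] 358.33911322875275 [[-0.97, -0.25, 0.02], [-0.17, 0.56, -0.81], [0.19, -0.79, -0.59]]
t 0.1 p [ 0.1448 -0.6076  0.4035] r [-3.141e+00  2.000e-03 -1.337e+00] F [ 0.3  0.8 -0.5] g 0.998
{'t': 0.1, 'qpos': array([-1.44918913e+00,  2.17713520e-01,  1.61480779e+00, -3.20532660e-05,
        1.31128420e+00, -1.12188299e-01]), 'joint_vel': array([ 0.00016528, -0.00047169, -0.00364846, -0.001683  , -0.00230232,
       -0.00079208]), 'joint_efforts': array([-8.10040328e-04, -3.98075509e+01, -3.04972136e+01, -1.75908508e-04,
        4.25644001e-03,  6.32095208e-06]), 'ee_pos': array([ 0.14477486, -0.60762638,  0.40345901]), 'tool_rot': array([-3.14137568e+00,  2.20241399e-03, -1.33699233e+00]), 'ft_force': array([ 0.26039277,  0.77706837, -0.51040576]), 'ft_torque': array([ 0.00501356,  0.00265621, -0.00036672]), 'gripper_width': 0.9978594226989295}
```

View pics/top0.png

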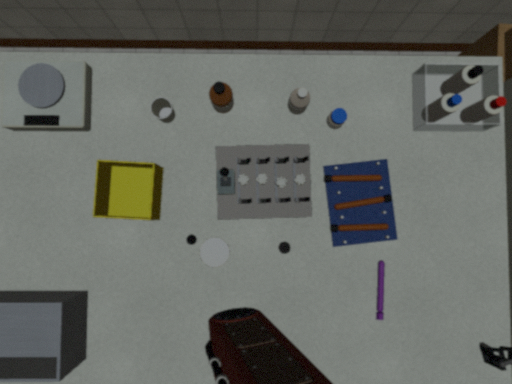

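View pics/side0.png

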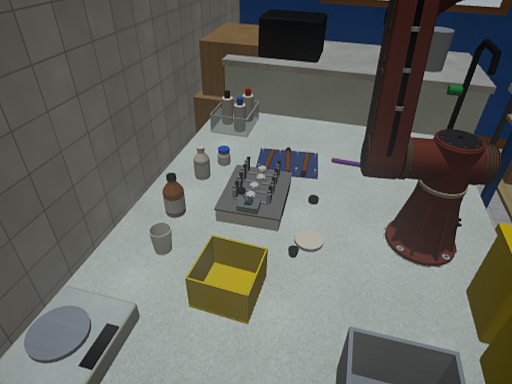

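Run:
```python
import cv2
a=cv2.imread('pics/top0.png')[130:255,205:405]; cv2.imwrite('pics/c1.png',cv2.resize(a,None,fx=4,fy=4,interpolation=cv2.INTER_CUBIC))
a=cv2.imread('pics/side0.png')[140:240,205:330]; cv2.imwrite('pics/c2.png',cv2.resize(a,None,fx=6,fy=6,interpolation=cv2.INTER_CUBIC))
```

```text
(no output)
```

View pics/c1.png

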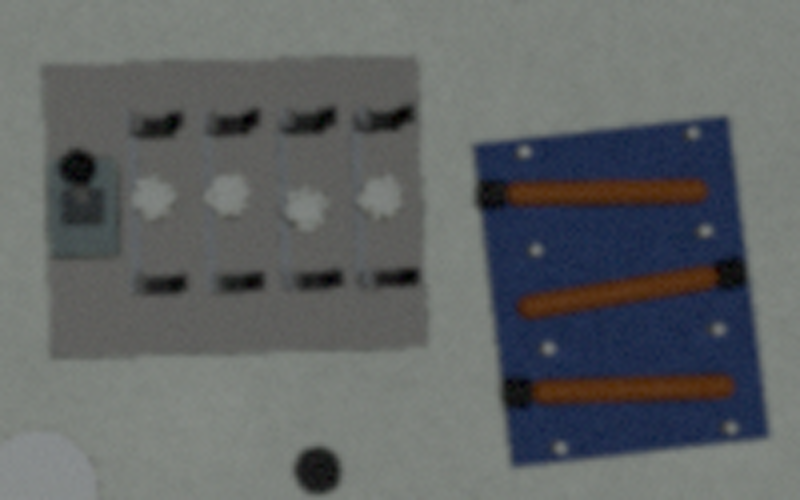

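View pics/c2.png

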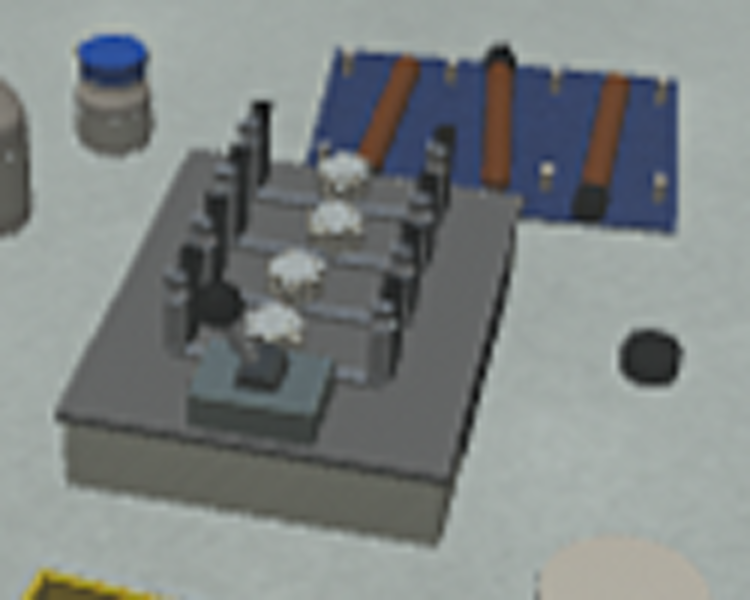

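Shown in the top view: mixer deck corners about (215,146), (309,144), (312,216), (218,219). There are four white wads at about (243,180), (262,179), (281,182) and (300,180). The lever tip is at (224,171), leaning to the rear (+x is up in the image). Three amber tubes lie on the mat at about (355,178), (362,201) and (360,227). The purple rod at (380,290) is the decoy, since it is purple and off the mat. The tub is at (127,190).

```bash
cat > meas.py <<'E'
from h import *
def amber(im,rows=None):
    hsv=cv2.cvtColor(im['pixels'],cv2.COLOR_RGB2HSV)
    m=cv2.inRange(hsv,(4,130,60),(18,255,255))
    return m
def tubes(im,zs=None,x0=205,x1=420,y0=130,y1=260):
    m=amber(im); k=np.zeros_like(m); k[y0:y1,x0:x1]=m[y0:y1,x0:x1]
    out=[]
    for c in cv2.findContours(k,cv2.RETR_EXTERNAL,cv2.CHAIN_APPROX_NONE)[0]:
        if cv2.contourArea(c)<60: continue
        out.append(cv2.minAreaRect(c))
    return out
E
python3 - <<'E'
from meas import *
im=load('top0'); b=load('side0')
cs=[plane(im,205+u/4,130+v/4,.06) for u,v in((42,65),(417,57),(428,345),(52,358))]
for c in cs: print('deck',np.round(c,4))
cs=np.array(cs); print('sides',np.linalg.norm(cs-np.roll(cs,-1,0),axis=1), 'ctr',cs.mean(0))
e=(cs[0]+cs[1]-cs[2]-cs[3]); print('yaw',np.arctan2(e[1],e[0]))
f=(cs[0]+cs[3]-cs[1]-cs[2]); print('yaw2',np.arctan2(-f[0],f[1]))
# deck lighter check side
cs2=np.array([plane(b,205+u/6,140+v/6,.06) for u,v in((60,415),(195,152),(520,198),(450,478))]);print('sidectr',np.round(cs2,3),cs2.mean(0))
print('tip tri',tri(im,(205+77/4,130+166/4),b,(205+218/6,140+302/6)))
for w in((153,198),(228,195),(305,209),(381,197)): print('wad',plane(im,205+w[0]/4,130+w[1]/4,.075))
for (c,wh,a) in tubes(im):
    bx=cv2.boxPoints((c,wh,a)); P=np.array([plane(im,*p,.013)[:2] for p in bx])
    C=P.mean(0); e1=(P[1]-P[0]);e2=P[2]-P[1]; L=e1 if np.linalg.norm(e1)>np.linalg.norm(e2) else e2
    print('tube px',np.round(c,1),'C',C,'len',np.linalg.norm(e1),np.linalg.norm(e2),'ang',np.degrees(np.arctan2(L[1],L[0])))
hsv=cv2.cvtColor(im['pixels'],cv2.COLOR_RGB2HSV);m=cv2.inRange(hsv,(22,150,60),(35,255,255))
c=max(cv2.findContours(m,cv2.RETR_EXTERNAL,cv2.CHAIN_APPROX_NONE)[0],key=cv2.contourArea); r=cv2.minAreaRect(c);print('tub',r,plane(im,*r[0],.05),[np.round(plane(im,*p,.11),3) for p in cv2.boxPoints(r)])
E
```

```text
deck [0.6466 0.0951 0.06  ]
deck [ 0.654  -0.1789  0.06  ]
deck [ 0.4436 -0.1861  0.06  ]
deck [0.4335 0.0861 0.06  ]
sides [0.27408476 0.21060075 0.27235347 0.21332785] ctr [ 0.54441271 -0.04596099  0.06      ]
yaw 0.038055857495476304
yaw2 0.03212245392772369
sidectr [[ 0.642  0.101  0.06 ]
 [ 0.651 -0.17   0.06 ]
 [ 0.444 -0.177  0.06 ]
 [ 0.433  0.093  0.06 ]] [ 0.54233189 -0.03837749  0.06      ]
tip tri [0.56542715 0.06437821 0.12494511]
wad [0.54829605 0.01340935 0.075     ]
wad [ 0.5506829  -0.04035955  0.075     ]
wad [ 0.54083669 -0.09565752  0.075     ]
wad [ 0.54970951 -0.15032727  0.075     ]
tube px [362.5 226.8] C [ 0.41185263 -0.34659446] len 0.1492512554962922 0.015503149982526936 ang -87.9046582370547
tube px [359.  202.6] C [ 0.48521203 -0.33676763] len 0.14917590325399052 0.015462654531646896 ang -80.40039550830718
tube px [356.  177.8] C [ 0.56054028 -0.32838274] len 0.146949390857478 0.014880226533158441 ang -88.24147169160457
tub ((124.46724700927734, 189.556884765625), (59.01563262939453, 56.020809173583984), 3.3664605617523193) [0.5197206  0.35979232 0.05      ] [array([0.443, 0.423, 0.11 ]), array([0.598, 0.418, 0.11 ]), array([0.589, 0.256, 0.11 ]), array([0.434, 0.262, 0.11 ])]
```

```bash
cat > deck.py <<'E'
from meas import *
def deckpose(im):
    b=cv2.GaussianBlur(im['pixels'],(3,3),0).astype(np.float32)
    hsv=cv2.cvtColor(im['pixels'],cv2.COLOR_RGB2HSV)
    return b
E
python3 - <<'E'
from meas import *
for n in('top0','side0'):
    im=load(n); p=im['pixels']
    for (u,v) in ((260,210),(260,235),(290,155),(300,130),(225,200),(255,225),(250,290),(262,180),(285,180)) : print(n,(u,v),p[v-1:v+2,u-1:u+2].reshape(-1,3).mean(0).round(0))
E
```

```text
top0 (260, 210) [95. 95. 92.]
top0 (260, 235) [129. 135. 129.]
top0 (290, 155) [93. 92. 90.]
top0 (300, 130) [125. 130. 125.]
top0 (225, 200) [96. 96. 93.]
top0 (255, 225) [128. 133. 127.]
top0 (250, 290) [123. 128. 123.]
top0 (262, 180) [125. 130. 126.]
top0 (285, 180) [113. 116. 112.]
side0 (260, 210) [ 98. 100.  99.]
side0 (260, 235) [160. 168. 164.]
side0 (290, 155) [73. 63. 70.]
side0 (300, 130) [161. 169. 165.]
side0 (225, 200) [100. 102. 101.]
side0 (255, 225) [95. 96. 88.]
side0 (250, 290) [131. 118.  40.]
side0 (262, 180) [89. 89. 82.]
side0 (285, 180) [ 99. 101. 101.]
```

Run:
```python
from meas import *
im=load('top0'); g=cv2.GaussianBlur(im['pixels'][:,:,1].astype(float),(3,3),0)
def cross(prof,th=112):
    for i in range(len(prof)-1):
        if (prof[i]-th)*(prof[i+1]-th)<=0 and prof[i]>th: return i+(prof[i]-th)/(prof[i]-prof[i+1])
def fit(pts):
    pts=np.array(pts,np.float32); return cv2.fitLine(pts,cv2.DIST_HUBER,0,.01,.01).ravel()
L=fit([(205+cross(g[v,205:240]),v) for v in range(152,213)])
Rr=fit([(325-cross(g[v,325:290:-1]) if v<0 else 320-cross(g[v,320:290:-1]),v) for v in range(152,213)])
T=fit([(u,135+cross(g[135:165,u])) for u in range(222,304)])
B=fit([(u,230-cross(g[230:200:-1,u])) for u in range(224,306)])
def ix(a,b):
    A=np.array([[a[0],-b[0]],[a[1],-b[1]]]);s=np.linalg.solve(A,[b[2]-a[2],b[3]-a[3]]);return a[2:]+s[0]*a[:2]
cp=[ix(L,T),ix(Rr,T),ix(Rr,B),ix(L,B)]
cs=np.array([plane(im,*c,.06) for c in cp]);print(np.round(cp,1).tolist(),np.round(cs,4))
print('sides',np.linalg.norm(cs-np.roll(cs,-1,0),axis=1),'ctr',cs.mean(0))
e=(cs[0]+cs[1]-cs[2]-cs[3]);f=(cs[0]+cs[3]-cs[1]-cs[2]);y1=np.arctan2(e[1],e[0]);y2=np.arctan2(-f[0],f[1]);print(y1,y2)
yaw=(y1+y2)/2;c,s=np.cos(yaw),np.sin(yaw);O=cs.mean(0)[:2]
np.savez('mix.npz',O=O,yaw=yaw)
b=load('side0')
V=[cv2.resize(x['pixels'][:,:,::-1],None,fx=1,fy=1) for x in(im,b)]
for k,(x,o,sc,box) in enumerate(((im,0,4,(205,130,405,255)),(b,0,6,(205,140,330,240)))):
    a=cv2.resize(np.ascontiguousarray(x['pixels'][box[1]:box[3],box[0]:box[2],::-1]),None,fx=sc,fy=sc,interpolation=cv2.INTER_CUBIC)
    def dot(X,col):
        q=((proj(x,X)-[box[0],box[1]]+.5)*sc-.5).astype(int); cv2.circle(a,tuple(int(i) for i in q),3,col,-1)
    w=lambda mx,my,z:[O[0]+c*mx-s*my,O[1]+s*mx+c*my,z]
    for my in(-.098,-.044,.010,.064):
        for mx in(-.057,.057):
            dot(w(mx,my-.013,.11),(0,0,255)); dot(w(mx,my+.013,.116),(0,255,0))
    for q in((.107,.137),(.107,-.137),(-.107,-.137),(-.107,.137)): dot(w(*q,.06),(255,0,255))
    dot(w(0.03,.114,.12),(255,255,0))
    cv2.imwrite('pics/ov%d.png'%k,a)
for my in(-.098,-.044,.010,.064): print('clip',w(0,my,.09))
```

```text
[[214.8000030517578, 145.6999969482422], [309.29998779296875, 143.0], [311.8999938964844, 216.89999389648438], [217.0, 219.3000030517578]] [[ 0.6483  0.097   0.06  ]
 [ 0.6576 -0.1789  0.06  ]
 [ 0.4416 -0.1858  0.06  ]
 [ 0.4339  0.0891  0.06  ]]
sides [0.27607499 0.21615291 0.27503242 0.21459761] ctr [ 0.54536901 -0.04468439  0.06      ]
0.034361758172575745 0.030914357666420884
clip [np.float64(0.5485669699199109), np.float64(-0.14263220208354924), 0.09]
clip [np.float64(0.5468048276827054), np.float64(-0.0886609610867382), 0.09]
clip [np.float64(0.5450426854454999), np.float64(-0.034689720089927156), 0.09]
clip [np.float64(0.5432805432082944), np.float64(0.019281520906883877), 0.09]
```

View pics/ov0.png

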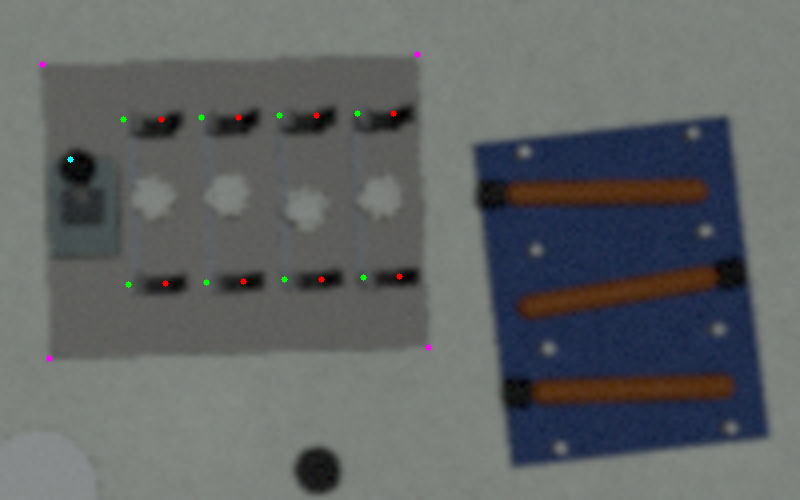

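View pics/ov1.png

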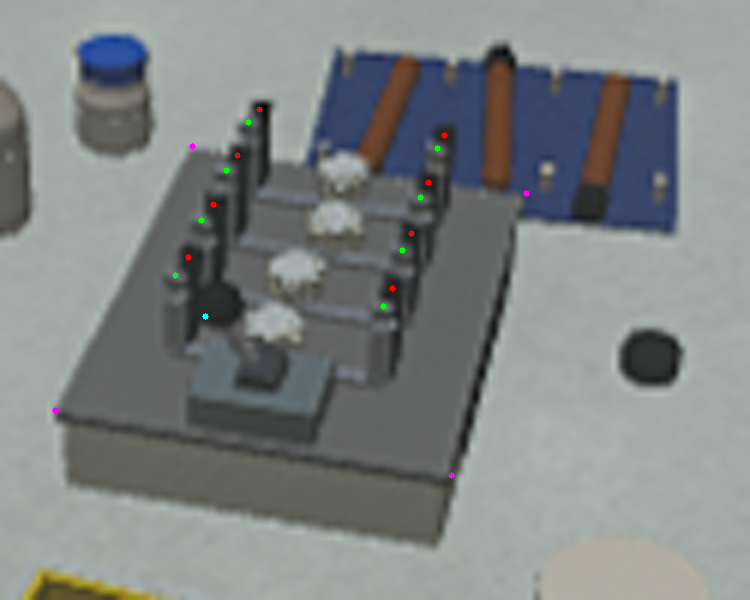

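Run:
```python
import cv2
def crop(n,b,s,o):
    a=cv2.imread(n)[b[1]:b[3],b[0]:b[2]]; a=cv2.convertScaleAbs(a,alpha=1.5); a=cv2.resize(a,None,fx=s,fy=s,interpolation=cv2.INTER_CUBIC)
    for i in range(b[0],b[2],5): cv2.putText(a,str(i),((i-b[0])*s,8),0,.3,(0,255,255),1); cv2.line(a,((i-b[0])*s,10),((i-b[0])*s,14),(0,255,255),1)
    for i in range(b[1],b[3],5): cv2.putText(a,str(i),(0,(i-b[1])*s+4),0,.3,(0,255,255),1)
    cv2.imwrite(o,a)
crop('pics/top0.png',(212,150,314,210),7,'pics/t1.png')
crop('pics/side0.png',(225,150,295,210),11,'pics/s1.png')
```

```text
(no output)
```

View pics/t1.png

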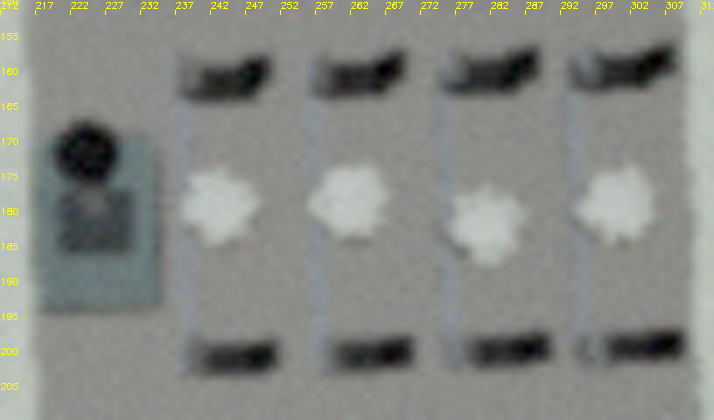

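View pics/s1.png

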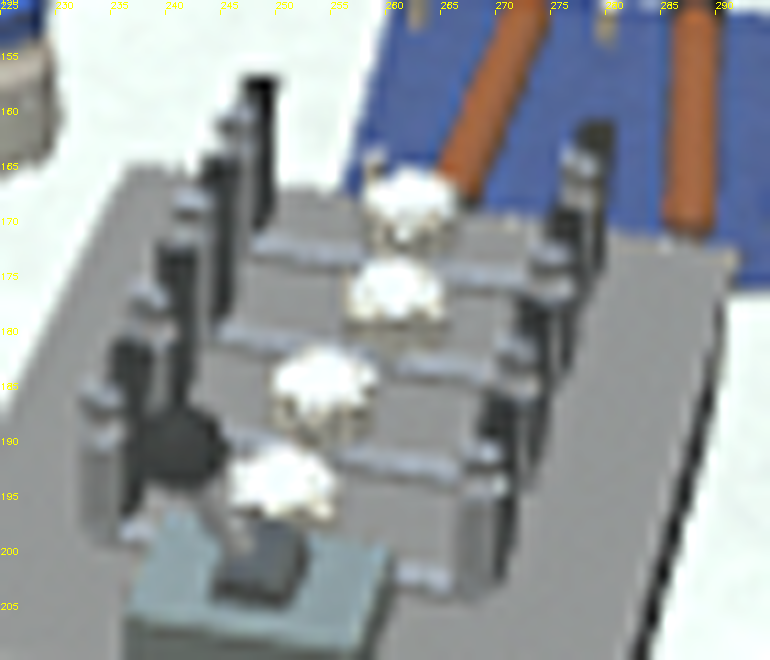

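Run:
```python
from meas import *
a=load('top0');b=load('side0')
m=np.load('mix.npz');O=m['O'];yaw=float(m['yaw']);c,s=np.cos(yaw),np.sin(yaw)
def mf(P): d=np.array(P[:2])-O; return np.round([1e3*(c*d[0]+s*d[1]),1e3*(-s*d[0]+c*d[1]),1e3*P[2]],1)
T=lambda x,y:(212+(x+.5)/7-.5,150+(y+.5)/7-.5)
S=lambda x,y:(225+(x+.5)/11-.5,150+(y+.5)/11-.5)
for my,l,r in((64,(180,80),(268,62)),(10,(316,80),(404,58)),(-44,(447,75),(538,58)),(-98,(575,72),(672,55))):
    print('rear',my,mf(plane(a,*T(*l),.116)),mf(plane(a,*T(*r),.11)))
for my,l,r in((64,(188,358),(276,355)),(10,(320,355),(411,350)),(-44,(450,352),(549,348)),(-98,(580,350),(682,346))):
    print('front',my,mf(plane(a,*T(*l),.116)),mf(plane(a,*T(*r),.11)))
for my,p in((64,(130,345)),(10,(178,247)),(-44,(220,158)),(-98,(260,80))): print('side rear prong',my,mf(plane(b,*S(*p),.11)))
for my,p in((64,(500,400)),(10,(535,300)),(-44,(567,212)),(-98,(598,125))): print('side front prong',my,mf(plane(b,*S(*p),.11)))
for my,p in((64,(102,392)),(10,(150,293)),(-44,(193,200)),(-98,(235,115))): print('side rear jaw',my,mf(plane(b,*S(*p),.116)))
print('tip',mf(tri(a,T(86,152),b,S(182,442))),tri(a,T(86,152),b,S(182,442)))
for t in((86,220),(98,222)): print('lever box',mf(plane(a,*T(*t),.08)))
for t,u in (((218,205),(283,480)),((350,201),(323,390)),((486,226),(395,297)),((617,203),(410,210))):
    P=tri(a,T(*t),b,S(*u));print('wad',mf(P),np.round(P,4),mf(plane(a,*T(*t),.075)))
```

```text
rear 64 [ 52.8  72.2 116. ] [ 59.9  37.3 110. ]
rear 10 [ 51.3  18.5 116. ] [ 60.  -16.9 110. ]
rear -44 [ 51.9 -33.4 116. ] [ 58.5 -70.3 110. ]
rear -98 [ 51.7 -84.2 116. ] [  58.3 -123.8  110. ]
front 64 [-57.1  72.1 116. ] [-56.7  37.5 110. ]
front 10 [-57.5  20.2 116. ] [-56.3 -16.  110. ]
front -44 [-57.8 -31.  116. ] [-57.1 -70.7 110. ]
front -98 [-58.5 -82.3 116. ] [ -57.9 -123.6  110. ]
side rear prong 64 [ 58.1  41.8 110. ]
side rear prong 10 [ 57.9 -13.7 110. ]
side rear prong -44 [ 58.2 -67.6 110. ]
side rear prong -98 [  57.4 -118.3  110. ]
side front prong 64 [-55.1  41.6 110. ]
side front prong 10 [-55.4 -13.  110. ]
side front prong -44 [-56.  -64.7 110. ]
side front prong -98 [ -56.5 -119.2  110. ]
side rear jaw 64 [ 57.2  75.5 116. ]
side rear jaw 10 [ 57.2  21.9 116. ]
side rear jaw -44 [ 57.9 -32.  116. ]
side rear jaw -98 [ 57.6 -85.  116. ]
tip [ 24.  109.2 127.8] [0.5658114  0.06527284 0.12780668]
lever box [  1.6 113.2  80. ]
lever box [  0.7 108.4  80. ]
wad [ 6.1 59.3 81.8] [0.5496 0.0148 0.0818] [ 6.7 59.5 75. ]
wad [ 6.5  5.4 77.7] [ 0.5517 -0.0391  0.0777] [ 6.8  5.3 75. ]
wad [ -4.9 -49.8  78.4] [ 0.5421 -0.0946  0.0784] [ -5.  -50.1  75. ]
wad [   2.5 -104.1   76.6] [ 0.5513 -0.1486  0.0766] [   2.9 -104.3   75. ]
```

```bash
cat > go.py <<'E'
import sys
from h import *
# usage go.py x y z yaw  [x y z yaw ...]
def main():
    s=st(); r,p,yw=s['tool_rot']
    from scipy.spatial.transform import Rotation as Ro
    R=Ro.from_euler('xyz',s['tool_rot']).as_matrix()
    a=list(map(float,sys.argv[1:]))
    for i in range(0,len(a),4):
        d=R.T@(np.array(a[i:i+3])-s['ee_pos']); dy=-(a[i+3]-yw)
        dy=(dy+np.pi)%(2*np.pi)-np.pi
        print('%.4f %.4f %.4f %.3f'%(*d,dy),'| dist %.3f rows %.0f turnrows %.0f q6 now %.2f'%(np.linalg.norm(d),np.ceil(np.linalg.norm(d)/.05),np.ceil(abs(dy)/.15),s['qpos'][5]))
main()
E
python3 go.py .605 .065 .38 0.03 .605 .065 .285 .03
```

```text
t 0.1 p [ 0.1448 -0.6076  0.4035] r [-3.141e+00  2.000e-03 -1.337e+00] F [ 0.3  0.8 -0.5] g 0.998
-0.5476 -0.6035 0.0248 -1.367 | dist 0.815 rows 17 turnrows 10 q6 now -0.11
-0.5474 -0.6035 0.1198 -1.367 | dist 0.824 rows 17 turnrows 10 q6 now -0.11
```

```bash
python3 -m inch '-0.5476 -0.6035 0.0248 -1.367 0;-0.5476 -0.6035 0.0248 -1.367 0;-0.5476 -0.6035 0.0248 -1.367 0;-0.5476 -0.6035 0.0248 -1.367 0;-0.5476 -0.6035 0.0248 -1.367 0;-0.5476 -0.6035 0.0248 -1.367 0;-0.5476 -0.6035 0.0248 -1.367 0;-0.5476 -0.6035 0.0248 -1.367 0;-0.5476 -0.6035 0.0248 -1.367 0;-0.5476 -0.6035 0.0248 -1.367 0;-0.5476 -0.6035 0.0248 -1.367 0;-0.5476 -0.6035 0.0248 -1.367 0;-0.5476 -0.6035 0.0248 -1.367 0;-0.5476 -0.6035 0.0248 -1.367 0;-0.5476 -0.6035 0.0248 -1.367 0;-0.5476 -0.6035 0.0248 -1.367 0;-0.5476 -0.6035 0.0248 -1.367 0;-0.5476 -0.6035 0.0248 -1.367 0' 40; python3 go.py .605 .065 .285 .03 .54 .065 .285 .03 .525 .065 .285 .03
```

```text
t: 1.9
ee_pos: [0.6055, 0.0668, 0.3791]
tool_rot: [-3.139, 0.002, 0.033]
ft_force: [-1.3, -0.2, 0.3]
gripper_width: -0.001
t 1.9 p [0.6055 0.0668 0.3791] r [-3.139e+00  2.000e-03  3.300e-02] F [-1.3 -0.2  0.3] g -0.001
-0.0004 0.0020 0.0941 0.003 | dist 0.094 rows 2 turnrows 1 q6 now -0.04
-0.0653 -0.0002 0.0942 0.003 | dist 0.115 rows 3 turnrows 1 q6 now -0.04
-0.0803 -0.0007 0.0943 0.003 | dist 0.124 rows 3 turnrows 1 q6 now -0.04
```

```bash
python3 -m inch '0 0.002 0.05 0 0;0 0.002 0.094 0 0;0 0.002 0.094 0 0;-0.02 0.001 0.094 0 0;-0.04 0.001 0.094 0 0;-0.055 0.001 0.094 0 0;-0.062 0 0.094 0 0;-0.065 0 0.094 0 0'
python3 - <<'E'
from h import *
snap('side','s2.png')
a=cv2.imread('pics/s2.png')[140:240,205:330]; cv2.imwrite('pics/s2c.png',cv2.resize(a,None,fx=6,fy=6,interpolation=cv2.INTER_CUBIC))
E
```

```text
t: 2.7
ee_pos: [0.5422, 0.0636, 0.2883]
tool_rot: [-3.141, -0.01, 0.033]
ft_force: [10.0, -1.3, -4.2]
gripper_width: -0.0
```

View pics/s2c.png

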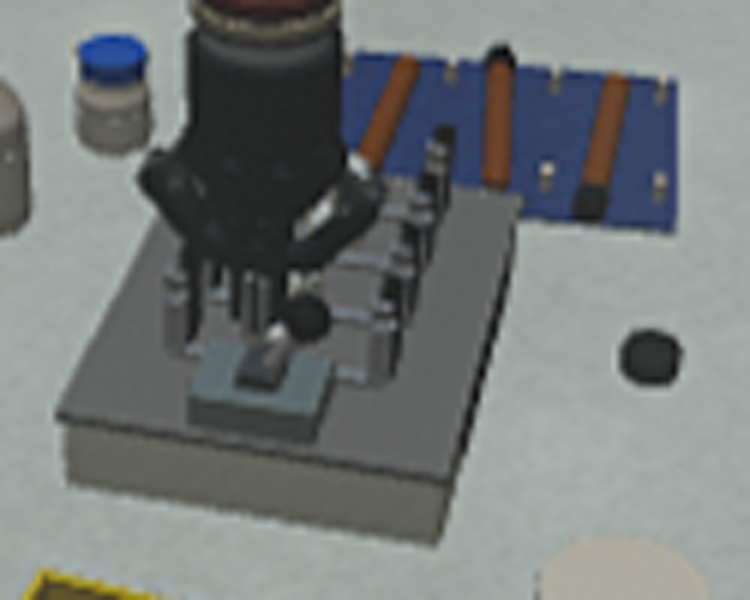

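The lever ball is now at crop (305,315), leaning to the front, with 10 N against the stop. Next I check its tip position, then lift off.

```bash
python3 -m inch '0.006 0 0 0 0;0.012 0 -0.04 0 0;0.012 0 -0.09 0 30;0.012 0 -0.11 0 45'
python3 - <<'E'
from h import *
b=snap('side','s3.png')
g=b['pixels'][180:205,235:275].max(2); 
ys,xs=np.where(g<60); print(len(xs))
a=cv2.imread('pics/s3.png')[150:210,225:295]; cv2.imwrite('pics/s3c.png',cv2.resize(a,None,fx=10,fy=10,interpolation=cv2.INTER_CUBIC))
print(plane(b,205+305.5/6-.5,140+315.5/6-.5,.128))
E
python3 go.py .549 .012 .32 .032 .549 .012 .237 .032
```

```text
t: 3.15
ee_pos: [0.5548, 0.0635, 0.4049]
tool_rot: [3.142, -0.019, 0.032]
ft_force: [1.2, 1.1, -0.4]
gripper_width: 0.328
176
[0.51991806 0.06481521 0.128     ]
t 3.2 p [0.5554 0.0636 0.4074] r [ 3.141 -0.023  0.032] F [ 0.8 -0.7  2.6] g 0.417
-0.0100 0.0513 0.0872 0.000 | dist 0.102 rows 3 turnrows 1 q6 now -0.04
-0.0119 0.0513 0.1702 0.000 | dist 0.178 rows 4 turnrows 1 q6 now -0.04
```

View pics/s3c.png

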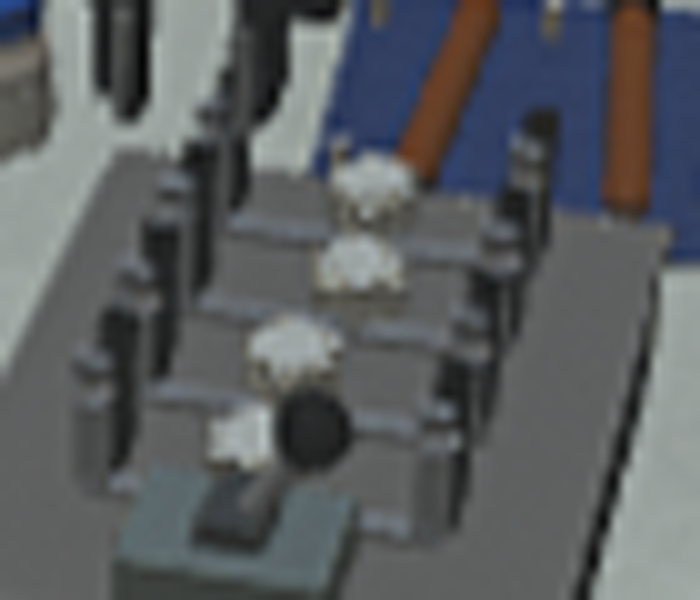

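```bash
python3 -m inch '-0.01 0.0513 0.05 0 55;-0.01 0.0513 0.087 0 55;-0.01 0.0513 0.087 0 55;-0.01 0.0513 0.087 0 55' 40; python3 go.py .549 .012 .238 .032
```

```text
t: 3.6
ee_pos: [0.5484, 0.0118, 0.3191]
tool_rot: [-3.141, -0.019, 0.031]
ft_force: [-0.1, 1.0, 0.3]
gripper_width: 0.552
t 3.6 p [0.5484 0.0118 0.3191] r [-3.141 -0.019  0.031] F [-0.1  1.   0.3] g 0.552
-0.0009 -0.0001 0.0811 -0.001 | dist 0.081 rows 2 turnrows 1 q6 now -0.14
```

```bash
cat > go.py <<'E'
import sys
from h import *
# usage go.py x y z yaw : targets are for the fingertip-centre at 0.173 ahead
from scipy.spatial.transform import Rotation as Ro
s=st(); yw=s['tool_rot'][2]
R=Ro.from_euler('xyz',s['tool_rot']).as_matrix()
T=R@[0,0,.173]; tip=s['ee_pos']+T
print('tip',np.round(tip,4))
a=list(map(float,sys.argv[1:]))
for i in range(0,len(a),4):
    dyw=a[i+3]-yw; dyw=(dyw+np.pi)%(2*np.pi)-np.pi
    T2=Ro.from_euler('z',dyw).as_matrix()@T if False else T  # turn about tool z keeps tool z
    d=R.T@(np.array(a[i:i+3])-T2-s['ee_pos'])
    print('%.4f %.4f %.4f %.3f'%(*d,-dyw),'| rows %.0f turnrows %.0f'%(np.ceil(np.linalg.norm(d)/.05),np.ceil(abs(dyw)/.15)))
E
python3 go.py .5485 .012 .065 .032
```

```text
t 3.6 p [0.5484 0.0118 0.3191] r [-3.141 -0.019  0.031] F [-0.1  1.   0.3] g 0.552
tip [0.5516 0.0121 0.1462]
-0.0047 0.0000 0.0811 -0.001 | rows 2 turnrows 1
```

```bash
python3 -m inch '-0.0047 0 0.035 0 55;-0.0047 0 0.065 0 55;-0.0047 0 0.078 0 55;-0.0047 0 0.081 0 55;-0.0047 0 0.081 0 55;-0.0047 0 0.081 0 5;-0.0047 0 0.081 0 5;-0.0047 0 0.081 0 5;-0.0047 0 0.081 0 5;-0.0047 0 0.081 0 5' 40;  python3 go.py .5485 .012 .065 .032
```

```text
t: 4.6
ee_pos: [0.5465, 0.0118, 0.2406]
tool_rot: [-3.141, -0.023, 0.031]
ft_force: [-1.0, 1.5, 5.9]
gripper_width: 0.383
t 4.6 p [0.5465 0.0118 0.2406] r [-3.141 -0.023  0.031] F [-1.   1.5  5.9] g 0.383
tip [0.5505 0.0121 0.0676]
-0.0020 -0.0000 0.0026 -0.001 | rows 1 turnrows 1
```

```bash
python3 go.py .549 .012 .19 .032 .535 .30 .19 .032 .53 .33 .085 .032
```

```text
t 4.6 p [0.5465 0.0118 0.2406] r [-3.141 -0.023  0.031] F [-1.   1.5  5.9] g 0.383
tip [0.5505 0.0121 0.0676]
0.0013 -0.0001 -0.1224 -0.001 | rows 3 turnrows 1
-0.0038 -0.2884 -0.1223 -0.001 | rows 7 turnrows 1
-0.0103 -0.3184 -0.0174 -0.001 | rows 7 turnrows 1
```

```bash
python3 -m inch '0 0 -0.03 0 5;0 0 -0.075 0 5;0 0 -0.12 0 5;-0.001 -0.05 -0.122 0 5;-0.002 -0.1 -0.122 0 5;-0.003 -0.15 -0.122 0 5;-0.004 -0.2 -0.122 0 5;-0.004 -0.25 -0.122 0 5;-0.004 -0.29 -0.122 0 5;-0.01 -0.318 -0.1 0 5;-0.01 -0.318 -0.06 0 5;-0.01 -0.318 -0.02 0 5;-0.01 -0.318 -0.02 0 5;-0.01 -0.318 -0.02 0 5' 40
python3 - <<'E'
from h import *
b=snap('side','s4.png')
a=cv2.imread('pics/s4.png')[100:330,165:395]; cv2.imwrite('pics/s4c.png',cv2.resize(a,None,fx=2.5,fy=2.5,interpolation=cv2.INTER_CUBIC))
E
```

```text
t: 6.0
ee_pos: [0.5261, 0.3292, 0.2605]
tool_rot: [-3.141, -0.022, 0.031]
ft_force: [1.0, -0.7, 0.8]
gripper_width: 0.379
```

View pics/s4c.png

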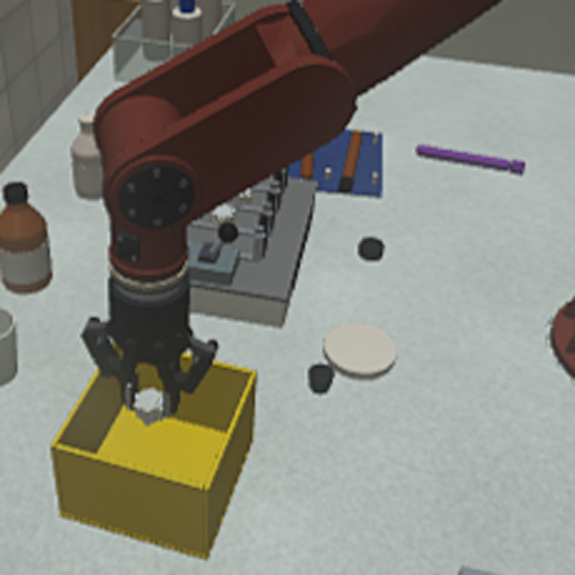

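The picture shows the wad between the fingers inside the tub, at crop (148,403). Release it and go on to the next.

```bash
python3 go.py .5515 -.042 .19 .032 .5515 -.042 .065 .032
```

```text
t 6.05 p [0.5271 0.3295 0.2625] r [-3.14  -0.025  0.03 ] F [ 0.1 -0.4  0.6] g 0.377
tip [0.5315 0.3299 0.0895]
0.0112 0.3722 -0.1009 -0.002 | rows 8 turnrows 1
0.0080 0.3724 0.0241 -0.002 | rows 8 turnrows 1
```

```bash
python3 -m inch '0 0 0 0 55;0 0 0 0 55;0 0 -0.03 0 55;0 0 -0.07 0 55;0 0.02 -0.1 0 55;0.002 0.07 -0.1 0 55;0.003 0.12 -0.1 0 55;0.005 0.17 -0.1 0 55;0.006 0.22 -0.1 0 55;0.008 0.27 -0.1 0 55;0.01 0.32 -0.1 0 55;0.0112 0.36 -0.1 0 55;0.0112 0.372 -0.1 0 55;0.0112 0.372 -0.1 0 55;0.0112 0.372 -0.1 0 55' 40;  python3 go.py .5515 -.042 .065 .032
```

```text
t: 7.55
ee_pos: [0.5471, -0.0416, 0.3628]
tool_rot: [-3.139, -0.027, 0.03]
ft_force: [-0.1, 0.7, 0.3]
gripper_width: 0.554
t 7.55 p [ 0.5471 -0.0416  0.3628] r [-3.139 -0.027  0.03 ] F [-0.1  0.7  0.3] g 0.554
tip [ 0.5517 -0.041   0.1899]
-0.0036 0.0013 0.1248 -0.002 | rows 3 turnrows 1
```

```bash
python3 -m inch '-0.001 0.0013 0.04 0 55;-0.002 0.0013 0.09 0 55';  python3 go.py .5515 -.042 .065 .032
```

```text
t: 7.75
ee_pos: [0.5498, -0.0411, 0.276]
tool_rot: [-3.141, -0.037, 0.033]
ft_force: [0.9, 0.7, -0.5]
gripper_width: 0.544
t 7.75 p [ 0.5498 -0.0411  0.276 ] r [-3.141 -0.037  0.033] F [ 0.9  0.7 -0.5] g 0.544
tip [ 0.5561 -0.0408  0.1031]
-0.0061 0.0011 0.0379 0.001 | rows 1 turnrows 1
```

```bash
python3 -m inch '-0.0061 0.0011 0.02 0 55;-0.0061 0.0011 0.034 0 55;-0.0061 0.0011 0.037 0 55;-0.0061 0.0011 0.037 0 55;-0.0061 0.0011 0.037 0 5;-0.0061 0.0011 0.037 0 5;-0.0061 0.0011 0.037 0 5;-0.0061 0.0011 0.037 0 5;-0.0061 0.0011 0.037 0 5' 40;  python3 go.py .549 -.042 .19 .032 .535 .30 .19 .032 .53 .35 .095 .032; python3 go.py >/dev/null; python3 -c "
from h import *
s=st();print(np.round(s['qpos'],4))"
```

```text
t: 8.65
ee_pos: [0.5463, -0.0424, 0.2409]
tool_rot: [-3.141, -0.041, 0.032]
ft_force: [-0.8, 1.8, 6.2]
gripper_width: 0.351
t 8.65 p [ 0.5463 -0.0424  0.2409] r [-3.141 -0.041  0.032] F [-0.8  1.8  6.2] g 0.351
tip [ 0.5533 -0.0421  0.0681]
0.0007 -0.0003 -0.1220 0.000 | rows 3 turnrows 1
-0.0023 -0.3426 -0.1219 0.000 | rows 8 turnrows 1
-0.0095 -0.3927 -0.0271 0.000 | rows 8 turnrows 1
t 8.65 p [ 0.5463 -0.0424  0.2409] r [-3.141 -0.041  0.032] F [-0.8  1.8  6.2] g 0.351
[-0.2081  0.2457  1.9198  0.0128  0.9369 -0.2477]
```

```bash
python3 -m inch '0 0 -0.03 0 5;0 0 -0.08 0 5;0 0 -0.13 0 5';  python3 go.py  .535 .30 .19 .032 .53 .35 .095 .032
```

```text
t: 8.95
ee_pos: [0.5404, -0.0428, 0.3716]
tool_rot: [-3.141, -0.039, 0.032]
ft_force: [0.9, 0.7, 0.3]
gripper_width: 0.355
t 8.95 p [ 0.5404 -0.0428  0.3716] r [-3.141 -0.039  0.032] F [0.9 0.7 0.3] g 0.355
tip [ 0.547  -0.0424  0.1987]
-0.0015 -0.3426 0.0089 -0.000 | rows 7 turnrows 1
-0.0086 -0.3927 0.1038 -0.000 | rows 9 turnrows 1
```

```bash
python3 -m inch '-0.001 -0.05 0.004 0 5;-0.001 -0.1 0.004 0 5;-0.001 -0.15 0.004 0 5;-0.001 -0.2 0.005 0 5;-0.001 -0.25 0.006 0 5;-0.001 -0.3 0.007 0 5;-0.001 -0.34 0.009 0 5;-0.005 -0.38 0.04 0 5;-0.0086 -0.393 0.09 0 5;-0.0086 -0.393 0.102 0 5;-0.0086 -0.393 0.102 0 5;-0.0086 -0.393 0.102 0 50;-0.0086 -0.393 0.102 0 50;-0.0086 -0.393 0.06 0 50;-0.0086 -0.393 0.01 0 50;-0.0086 -0.36 -0.01 0 50' 40
python3 - <<'E'
from h import *
b=snap('side','s5.png')
a=cv2.imread('pics/s5.png')[100:330,165:395]; cv2.imwrite('pics/s5c.png',cv2.resize(a,None,fx=2.5,fy=2.5,interpolation=cv2.INTER_CUBIC))
E
python3 go.py .542 -.0975 .19 .032 .542 -.0975 .065 .032
```

```text
t: 10.55
ee_pos: [0.5218, 0.3186, 0.391]
tool_rot: [-3.133, -0.053, 0.034]
ft_force: [2.0, -0.4, 1.3]
gripper_width: 0.498
t 10.6 p [0.5227 0.3137 0.3931] r [-3.138 -0.055  0.031] F [ 0.8 -1.6  1.3] g 0.502
tip [0.5322 0.3145 0.2204]
-0.0046 0.4122 0.0289 -0.001 | rows 9 turnrows 1
-0.0114 0.4126 0.1537 -0.001 | rows 9 turnrows 1
```

View pics/s5c.png

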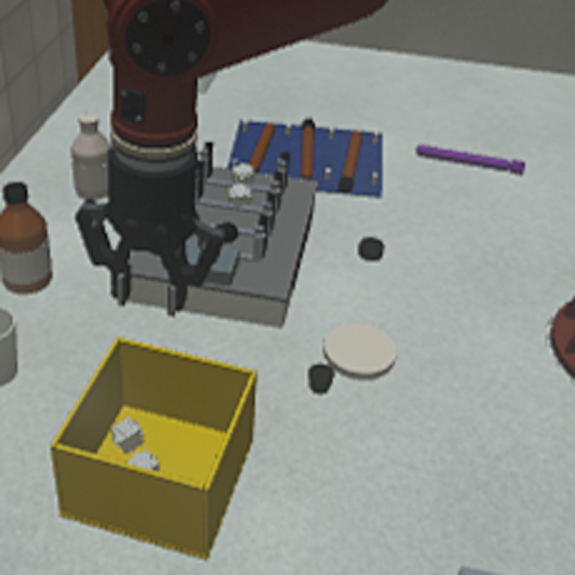

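The tub now holds two wads, at crop (125,433) and (145,462). The tool tilt is creeping, so I check whether it settles while the arm holds its target.

Run:
```python
from h import *
for i in range(8):
    env.get_image('top'); s=st()
```

```text
t 10.65 p [0.5223 0.3147 0.3904] r [-3.137 -0.052  0.029] F [-0.2  0.2 -0.6] g 0.497
t 10.7 p [0.5214 0.3154 0.3873] r [-3.137 -0.048  0.028] F [-0.2  0.6  0. ] g 0.499
t 10.75 p [0.5207 0.3158 0.3847] r [-3.138 -0.044  0.029] F [ 0.2 -0.9  0.1] g 0.5
t 10.8 p [0.5201 0.3161 0.3827] r [-3.139 -0.04   0.03 ] F [ 0.3  0.3 -0.5] g 0.504
t 10.85 p [0.5198 0.3164 0.3814] r [-3.14  -0.038  0.031] F [0.1 0.  0.3] g 0.501
t 10.9 p [0.5195 0.3166 0.3805] r [-3.141 -0.037  0.032] F [0.7 0.2 0. ] g 0.498
t 10.95 p [0.5195 0.3168 0.3801] r [-3.141 -0.036  0.032] F [0.4 0.5 0.5] g 0.502
t 11.0 p [0.5195 0.3169 0.3799] r [-3.142 -0.036  0.032] F [ 0.  -0.4  0.6] g 0.501
```

```bash
python3 go.py .542 -.0975 .25 .032 .542 -.0975 .15 .032
```

```text
t 11.0 p [0.5195 0.3169 0.3799] r [-3.142 -0.036  0.032] F [ 0.  -0.4  0.6] g 0.501
tip [0.5257 0.3171 0.2071]
0.0045 0.4149 -0.0428 0.000 | rows 9 turnrows 1
0.0009 0.4149 0.0571 0.000 | rows 9 turnrows 1
```

```bash
python3 -m inch '0.0045 0.05 -0.03 0 50;0.0045 0.1 -0.043 0 50;0.0045 0.15 -0.043 0 50;0.0045 0.2 -0.043 0 50;0.0045 0.25 -0.043 0 50;0.0045 0.3 -0.043 0 50;0.0045 0.35 -0.043 0 50;0.0045 0.4 -0.043 0 50;0.0045 0.415 -0.043 0 50;0.0045 0.415 -0.043 0 50;0.0045 0.415 -0.043 0 50;0.0045 0.415 -0.043 0 50;0.0027 0.415 0.007 0 50;0.0009 0.415 0.057 0 50' 40
python3 - <<'E'
from h import *
for i in range(5):
    s=st(); env.get_image('top') 
s=st()
E
```

```text
t: 12.4
ee_pos: [0.5371, -0.0964, 0.3245]
tool_rot: [3.14, -0.043, 0.035]
ft_force: [0.8, -0.2, 0.4]
gripper_width: 0.502
t 12.4 p [ 0.5371 -0.0964  0.3245] r [ 3.14  -0.043  0.035] F [ 0.8 -0.2  0.4] g 0.502
t 12.45 p [ 0.5322 -0.095   0.3128] r [-3.136 -0.023  0.034] F [-4.2  0.3 -5.6] g 0.502
t 12.5 p [ 0.5319 -0.0949  0.3149] r [-3.135 -0.02   0.035] F [-1.1  0.6 -0.9] g 0.503
t 12.55 p [ 0.5338 -0.0957  0.3189] r [-3.138 -0.026  0.034] F [-0.5 -0.   0.6] g 0.5
t 12.6 p [ 0.5355 -0.0964  0.3224] r [-3.14  -0.033  0.034] F [0.8 0.3 1.2] g 0.502
t 12.65 p [ 0.5367 -0.097   0.3248] r [ 3.141 -0.038  0.034] F [ 0.1 -0.7 -0. ] g 0.501
```

```bash
python3 -m inch '0 0 -0.05 0 50;0 0 -0.1 0 50;0 0 -0.1 0 50;0 0 -0.1 0 50;0 0 -0.1 0 50;0 0 -0.1 0 50;0 0 -0.05 0 50;0 0 0 0 50;0 0 0 0 50' 40; python3 -m inch '0 0 -0.05 0 50;0 0 -0.1 0 50;0 0 -0.1 0 50;0 0 -0.1 0 50;0 0 -0.1 0 50;0 0 -0.1 0 50;0 0 -0.05 0 50;0 0 0 0 50;0 0 0 0 50' 40;python3 -m inch '0 0 0 0 50;0 0 0 0 50;0 0 0 0 50;0 0 0 0 50;0 0 0 0 50;0 0 0 0 50'; python3 go.py .542 -.0975 .064 .032
```

```text
t: 13.55
ee_pos: [0.5323, -0.0957, 0.3153]
tool_rot: [-3.135, -0.019, 0.034]
ft_force: [-0.8, 0.9, -1.3]
gripper_width: 0.503
t: 14.45
ee_pos: [0.5278, -0.0942, 0.3059]
tool_rot: [-3.129, -0.0, 0.034]
ft_force: [-1.7, -0.5, -1.2]
gripper_width: 0.497
t: 15.05
ee_pos: [0.5281, -0.0943, 0.307]
tool_rot: [-3.129, -0.002, 0.034]
ft_force: [-0.6, 0.1, 0.8]
gripper_width: 0.5
t 15.05 p [ 0.5281 -0.0943  0.307 ] r [-3.129e+00 -2.000e-03  3.400e-02] F [-0.6  0.1  0.8] g 0.5
tip [ 0.5285 -0.0922  0.134 ]
0.0132 0.0066 0.0700 0.002 | rows 2 turnrows 1
```

```bash
python3 -m inch '0.0132 0.0066 0.02 0 55;0.0132 0.0066 0.045 0 55;0.0132 0.0066 0.062 0 55;0.0132 0.0066 0.069 0 55;0.0132 0.0066 0.07 0 55;0.0132 0.0066 0.07 0 55;0.0132 0.0066 0.07 0 5;0.0132 0.0066 0.07 0 5;0.0132 0.0066 0.07 0 5;0.0132 0.0066 0.07 0 5;0.0132 0.0066 0.07 0 5;0.0132 0.0066 0.06 0 5;0.0132 0.0066 0.03 0 5;0.0132 0.0066 -0.01 0 5;0.0132 0.0066 -0.05 0 5;0.0132 0.0066 -0.08 0 5;0.0132 0.0066 -0.08 0 5;0.0132 0.0066 -0.08 0 5;0.0132 0.0066 -0.08 0 5' 40; python3 go.py  .535 .31 .2 .032 .51 .32 .105 .032
```

```text
t: 16.95
ee_pos: [0.5406, -0.1012, 0.3852]
tool_rot: [-3.128, 0.001, 0.034]
ft_force: [0.9, -0.8, 0.5]
gripper_width: 0.383
t 16.95 p [ 0.5406 -0.1012  0.3852] r [-3.128e+00  1.000e-03  3.400e-02] F [ 0.9 -0.8  0.5] g 0.383
tip [ 0.5404 -0.0989  0.2122]
0.0084 -0.4086 0.0177 0.002 | rows 9 turnrows 1
-0.0162 -0.4182 0.1129 0.002 | rows 9 turnrows 1
```

```bash
python3 -m inch '0.001 -0.05 0.005 0 5;0.002 -0.1 0.005 0 5;0.003 -0.15 0.005 0 5;0.004 -0.2 0.005 0 5;0.004 -0.25 0.005 0 5;0.004 -0.3 0.005 0 5;0 -0.35 0.005 0 5;-0.01 -0.39 0.01 0 5;-0.016 -0.415 0.04 0 5;-0.016 -0.418 0.08 0 5;-0.016 -0.418 0.11 0 5;-0.016 -0.418 0.112 0 5;-0.016 -0.418 0.112 0 50;-0.016 -0.418 0.112 0 50;-0.016 -0.418 0.08 0 50;-0.016 -0.418 0.04 0 50;-0.016 -0.418 0 0 50;-0.016 -0.418 0 0 50;-0.016 -0.418 0 0 50;-0.016 -0.418 0 0 50' 40; python3 go.py .551 -.1515 .21 .032 .551 -.1515 .064 .032
```

```text
t: 18.95
ee_pos: [0.5105, 0.3156, 0.3912]
tool_rot: [-3.128, 0.001, 0.033]
ft_force: [-0.1, 0.3, 0.3]
gripper_width: 0.503
t 18.95 p [0.5105 0.3156 0.3912] r [-3.128e+00  1.000e-03  3.300e-02] F [-0.1  0.3  0.3] g 0.503
tip [0.5103 0.318  0.2183]
0.0251 0.4706 0.0018 0.001 | rows 10 turnrows 1
0.0252 0.4726 0.1478 0.001 | rows 10 turnrows 1
```

```bash
python3 -m inch '0.003 0.05 0.001 0 55;0.006 0.1 0.001 0 55;0.009 0.15 0.001 0 55;0.012 0.2 0.001 0 55;0.015 0.25 0.001 0 55;0.018 0.3 0.001 0 55;0.021 0.35 0.001 0 55;0.024 0.4 0.001 0 55;0.025 0.45 0.001 0 55;0.025 0.471 0.002 0 55;0.025 0.471 0.002 0 55;0.025 0.471 0.002 0 55;0.025 0.471 0.002 0 55;0.025 0.472 0.04 0 55;0.025 0.4725 0.09 0 55;0.025 0.4725 0.12 0 55;0.025 0.4725 0.14 0 55;0.025 0.4725 0.147 0 55;0.025 0.4725 0.148 0 55' 40; python3 -m inch '0 0 0 0 5;0 0 0 0 5;0 0 0 0 5;0 0 0 0 5;0 0 0 0 5;0 0 -0.03 0 5;0 0 -0.07 0 5;0 0 -0.11 0 5;0 0 -0.14 0 5;0 0 -0.14 0 5;0 0 -0.14 0 5;0 0 -0.14 0 5'; python3 go.py  .535 .31 .2 .032 .50 .36 .105 .032
```

```text
t: 20.85
ee_pos: [0.5506, -0.1524, 0.2358]
tool_rot: [-3.127, 0.003, 0.035]
ft_force: [-0.2, 0.1, 0.0]
gripper_width: 0.558
t: 22.05
ee_pos: [0.5503, -0.1542, 0.3739]
tool_rot: [-3.126, 0.006, 0.035]
ft_force: [0.6, -1.0, -0.5]
gripper_width: 0.357
t 22.05 p [ 0.5503 -0.1542  0.3739] r [-3.126  0.006  0.035] F [ 0.6 -1.  -0.5] g 0.357
tip [ 0.5492 -0.1515  0.2009]
0.0019 -0.4616 0.0083 0.003 | rows 10 turnrows 1
-0.0308 -0.5113 0.1043 0.003 | rows 11 turnrows 1
```

```bash
python3 -m inch '0 -0.05 0 0 5;0 -0.1 0 0 5;0 -0.15 0 0 5;0 -0.2 0 0 5;0 -0.25 0 0 5;0 -0.3 0 0 5;0 -0.35 0 0 5;0 -0.4 0 0 5;-0.01 -0.45 0.005 0 5;-0.03 -0.49 0.02 0 5;-0.03 -0.511 0.06 0 5;-0.03 -0.511 0.1 0 5;-0.03 -0.511 0.104 0 5;-0.03 -0.511 0.104 0 50;-0.03 -0.511 0.104 0 50;-0.03 -0.511 0.07 0 50;-0.03 -0.511 0.03 0 50;-0.03 -0.511 0 0 50;-0.03 -0.47 0 0 50;-0.03 -0.43 0 0 50' 40
python3 - <<'E'
from h import *
for i in range(6): env.get_image('top')
b=snap('side','s6.png');snap('top','t6.png');st()
a=cv2.imread('pics/s6.png')[130:330,165:395]; cv2.imwrite('pics/s6c.png',cv2.resize(a,None,fx=2.5,fy=2.5,interpolation=cv2.INTER_CUBIC))
E
```

```text
t: 24.05
ee_pos: [0.5067, 0.2739, 0.3868]
tool_rot: [-3.122, -0.004, 0.036]
ft_force: [-0.1, -0.7, -0.3]
gripper_width: 0.506
t 24.45 p [0.5056 0.2752 0.3818] r [-3.125  0.005  0.035] F [-0.4 -0.4  0.8] g 0.501
```

View pics/s6c.png

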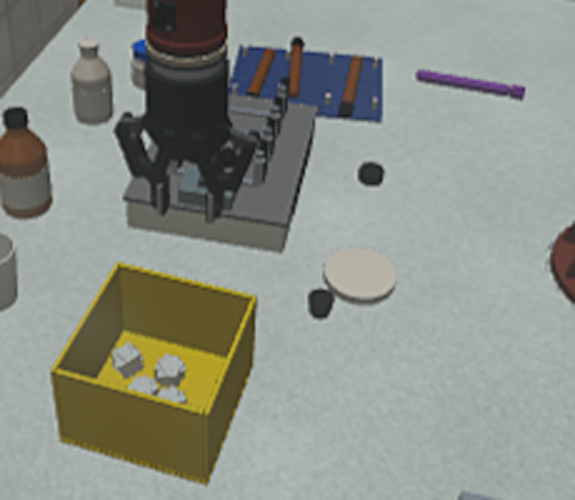

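View pics/t6.png

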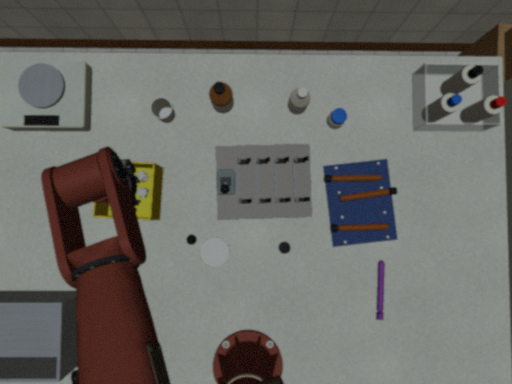

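All four wads are in the tub, at side crop (127,359), (170,369), (143,385) and (173,396). The cradles are empty and the lever is in front. The middle tube on the mat has been knocked, its cap now near top (393,190). I measure the tubes again.

```bash
cat > tb.py <<'E'
from meas import *
def report(f,z=.013,box=(315,420,150,250)):
    im=load(f); res=[]
    for (c,wh,a) in tubes(im,None,box[0],box[1],box[2],box[3]):
        bx=cv2.boxPoints((c,wh,a)); P=np.array([plane(im,*p,z)[:2] for p in bx]); C=P.mean(0)
        e1=P[1]-P[0];e2=P[2]-P[1]; L=e1 if np.linalg.norm(e1)>np.linalg.norm(e2) else e2
        u=L/np.linalg.norm(L); half=np.linalg.norm(L)/2
        g=im['pixels'].max(2); dk=[]
        for sg in(1,-1):
            pt=C+sg*u*.088; q=proj(im,[*pt,z]).astype(int); dk.append(g[q[1]-1:q[1]+2,q[0]-1:q[0]+2].mean())
        cap=u if dk[0]<dk[1] else -u
        yaw=np.arctan2(u[1],u[0])+np.pi/2; yaw=(yaw+np.pi/2)%np.pi-np.pi/2
        print('px',np.round(c,1),'C',np.round(C,4),'len %.3f w %.3f'%(2*half,min(np.linalg.norm(e1),np.linalg.norm(e2))),'cap dir',np.round(cap,2),'dark',np.round(dk),'jaw yaw %.3f'%yaw)
if __name__=='__main__':
    import sys; report(sys.argv[1])
E
python3 tb.py t6
python3 - <<'E'
import cv2
a=cv2.imread('pics/t6.png')[150:250,315:405]; cv2.imwrite('pics/t6c.png',cv2.resize(cv2.convertScaleAbs(a,alpha=1.4),None,fx=6,fy=6,interpolation=cv2.INTER_CUBIC))
E
```

```text
px [362.5 226.8] C [ 0.4118 -0.3466] len 0.149 w 0.015 cap dir [-0.03  1.  ] dark [82. 25.] jaw yaw 0.032
px [364.  194.7] C [ 0.5092 -0.3523] len 0.149 w 0.015 cap dir [ 0.15 -0.99] dark [22. 83.] jaw yaw 0.150
px [356.  177.5] C [ 0.5615 -0.3283] len 0.147 w 0.015 cap dir [-0.  1.] dark [81. 26.] jaw yaw 0.004
```

View pics/t6c.png

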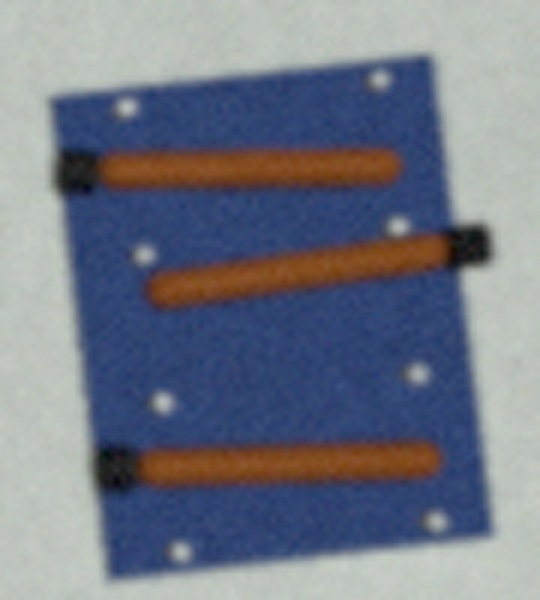

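```bash
python3 go.py .4125 -.3466 .2 .032 .4125 -.3466 .1 .032 .4125 -.3466 .02 .032
```

```text
t 24.45 p [0.5056 0.2752 0.3818] r [-3.125  0.005  0.035] F [-0.4 -0.4  0.8] g 0.501
tip [0.5046 0.2781 0.2088]
-0.1142 0.6211 -0.0011 0.003 | rows 13 turnrows 1
-0.1137 0.6228 0.0988 0.003 | rows 13 turnrows 1
-0.1134 0.6241 0.1788 0.003 | rows 14 turnrows 1
```

```bash
python3 -m inch '-0.114 0.621 -0.001 0 42;-0.114 0.621 -0.001 0 42;-0.114 0.621 -0.001 0 42;-0.114 0.621 -0.001 0 42;-0.114 0.621 -0.001 0 42;-0.114 0.621 -0.001 0 42;-0.114 0.621 -0.001 0 42;-0.114 0.621 -0.001 0 42;-0.114 0.621 -0.001 0 42;-0.114 0.621 -0.001 0 42;-0.114 0.621 -0.001 0 42;-0.114 0.621 -0.001 0 42;-0.114 0.621 -0.001 0 42;-0.114 0.621 -0.001 0 42;-0.114 0.622 0.04 0 42;-0.1135 0.623 0.08 0 42;-0.1135 0.623 0.1 0 42;-0.1135 0.623 0.1 0 42;-0.1135 0.623 0.1 0 42;-0.1135 0.623 0.1 0 42' 60; python3 go.py .4125 -.3466 .02 .032;  python3 - <<'E'
from h import *
b=snap('side','s7.png')
a=cv2.imread('pics/s7.png')[110:200,235:335]; cv2.imwrite('pics/s7c.png',cv2.resize(a,None,fx=7,fy=7,interpolation=cv2.INTER_CUBIC))
E
```

```text
t: 26.45
ee_pos: [0.4149, -0.3499, 0.2738]
tool_rot: [-3.127, 0.002, 0.037]
ft_force: [0.7, -0.2, 0.1]
gripper_width: 0.419
t 26.45 p [ 0.4149 -0.3499  0.2738] r [-3.127e+00  2.000e-03  3.700e-02] F [ 0.7 -0.2  0.1] g 0.419
tip [ 0.4144 -0.3475  0.1009]
-0.0017 0.0002 0.0809 0.005 | rows 2 turnrows 1
```

View pics/s7c.png

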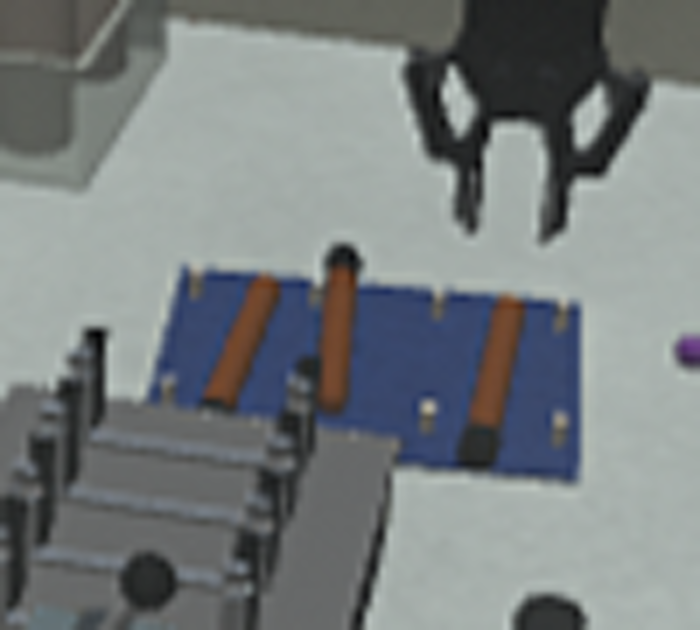

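The gripper is above the front tube, with fingertips at crop (467,232) and (550,240). I use them to check the true tip height.

Run:
```python
from h import *
b=load('s7')
for p in((467,232),(550,240)):
    u,v=235+(p[0]+.5)/7-.5,110+(p[1]+.5)/7-.5
    for z in(.085,.09,.095,.1,.105): print(z,np.round(plane(b,u,v,z),3))
```

```text
0.085 [ 0.441 -0.371  0.085]
0.09 [ 0.44  -0.362  0.09 ]
0.095 [ 0.439 -0.353  0.095]
0.1 [ 0.438 -0.344  0.1  ]
0.105 [ 0.437 -0.334  0.105]
0.085 [ 0.393 -0.376  0.085]
0.09 [ 0.393 -0.367  0.09 ]
0.095 [ 0.392 -0.357  0.095]
0.1 [ 0.391 -0.348  0.1  ]
0.105 [ 0.391 -0.339  0.105]
```

```bash
python3 -m inch '-0.0017 0 0.03 0.005 42;-0.0017 0 0.06 0.005 42;-0.0017 0 0.08 0.005 42;-0.0017 0 0.089 0.005 42;-0.0017 0 0.0915 0.005 42;-0.0017 0 0.0915 0.005 42;-0.0017 0 0.0915 0.005 42'; python3 go.py .4125 -.3466 .008 .032; python3 -m inch '0 0 0.001 0 5;0 0 0.001 0 5;0 0 0.001 0 5;0 0 0.001 0 5;0 0 0.001 0 5;0 0 0.001 0 5' 90; python3 go.py .4125 -.3466 .2 .032
```

```text
t: 27.2
ee_pos: [0.4136, -0.3497, 0.1842]
tool_rot: [-3.13, -0.0, 0.031]
ft_force: [0.8, -0.8, 0.7]
gripper_width: 0.416
t 27.2 p [ 0.4136 -0.3497  0.1842] r [-3.13  -0.     0.031] F [ 0.8 -0.8  0.7] g 0.416
tip [ 0.4136 -0.3477  0.0112]
-0.0010 -0.0011 0.0032 -0.001 | rows 1 turnrows 1
t: 27.8
ee_pos: [0.4143, -0.3504, 0.185]
tool_rot: [-3.132, -0.002, 0.032]
ft_force: [-0.6, 1.7, 5.9]
gripper_width: 0.19
t 27.8 p [ 0.4143 -0.3504  0.185 ] r [-3.132e+00 -2.000e-03  3.200e-02] F [-0.6  1.7  5.9] g 0.19
tip [ 0.4146 -0.3488  0.012 ]
-0.0017 -0.0040 -0.1880 -0.000 | rows 4 turnrows 1
```

Run:
```python
from h import *
b=snap('side','s8.png')
a=cv2.imread('pics/s8.png')[125:190,260:340]; cv2.imwrite('pics/s8c.png',cv2.resize(cv2.convertScaleAbs(a,alpha=1.6),None,fx=9,fy=9,interpolation=cv2.INTER_CUBIC))
st()
```

```text
t 27.85 p [ 0.4143 -0.3504  0.185 ] r [-3.132e+00 -2.000e-03  3.200e-02] F [-0.6  0.9  6.2] g 0.191
```

View pics/s8c.png

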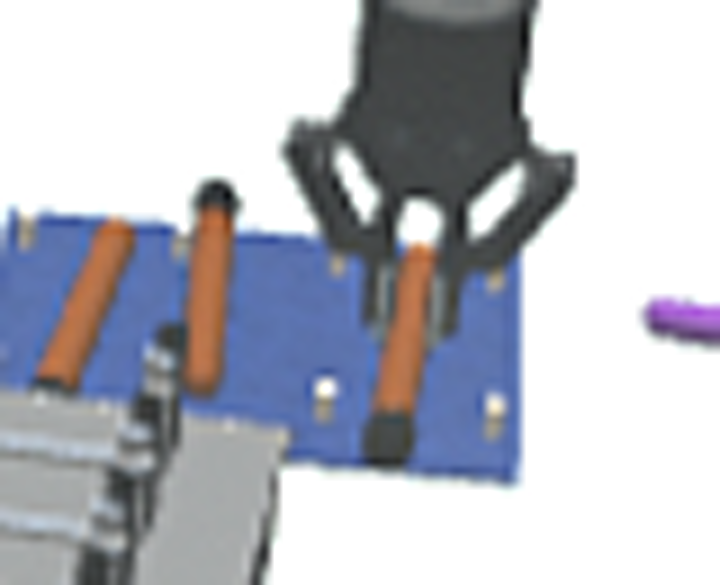

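The grip is astride the tube, but the width of 16 mm and the upward force mean the tips hold it above its equator. I open, go 6 mm lower and regrip.

```bash
python3 -m inch '0 0 0 0 36;0 0 0 0 36;0 0 0 0 36;-0.001 0 0.004 0 36;-0.001 0 0.007 0 36;-0.001 0 0.007 0 36;-0.001 0 0.007 0 36;-0.001 0 0.007 0 36'; python3 go.py .4125 -.3466 .005 .032
```

```text
t: 28.65
ee_pos: [0.4133, -0.3504, 0.1779]
tool_rot: [-3.132, -0.002, 0.032]
ft_force: [0.7, -0.1, -0.5]
gripper_width: 0.361
t 28.65 p [ 0.4133 -0.3504  0.1779] r [-3.132e+00 -2.000e-03  3.200e-02] F [ 0.7 -0.1 -0.5] g 0.361
tip [ 0.4136 -0.3488  0.0049]
-0.0010 -0.0022 -0.0001 -0.000 | rows 1 turnrows 1
```

```bash
python3 -m inch '-0.001 -0.0022 0 0 5;-0.001 -0.0022 0 0 5;-0.001 -0.0022 0 0 5;-0.001 -0.0022 0 0 5;-0.001 -0.0022 0 0 5;-0.001 -0.0022 0 0 5' 90; python3 go.py .4125 -.3466 .2 .032
```

```text
t: 29.25
ee_pos: [0.4126, -0.3486, 0.1785]
tool_rot: [-3.133, -0.003, 0.032]
ft_force: [0.7, -1.7, 5.8]
gripper_width: 0.199
t 29.25 p [ 0.4126 -0.3486  0.1785] r [-3.133e+00 -3.000e-03  3.200e-02] F [ 0.7 -1.7  5.8] g 0.199
tip [ 0.413  -0.3472  0.0055]
0.0000 -0.0022 -0.1945 -0.000 | rows 4 turnrows 1
```

```bash
python3 -m inch '0 0 -0.02 0 5;0 0 -0.06 0 5;0 0 -0.11 0 5;0 0 -0.16 0 5;0 0 -0.19 0 5;0 0 -0.19 0 5;0 0 -0.19 0 5;0 0 -0.19 0 5' 90; python3 go.py .545 -.0394 .2 -1.539
```

```text
t: 30.05
ee_pos: [0.4114, -0.3492, 0.3657]
tool_rot: [-3.129, 0.001, 0.032]
ft_force: [-0.1, 1.3, -0.4]
gripper_width: 0.199
t 30.05 p [ 0.4114 -0.3492  0.3657] r [-3.129e+00  1.000e-03  3.200e-02] F [-0.1  1.3 -0.4] g 0.199
tip [ 0.4111 -0.3471  0.1927]
0.1435 -0.3034 -0.0037 1.571 | rows 7 turnrows 11
```

```bash
python3 -m inch '0.02 -0.04 -0.004 0.15 5;0.04 -0.08 -0.004 0.3 5;0.055 -0.12 -0.004 0.44 5;0.07 -0.16 -0.004 0.58 5;0.09 -0.2 -0.004 0.72 5;0.11 -0.24 -0.004 0.86 5;0.13 -0.28 -0.004 1.0 5;0.1435 -0.3034 -0.004 1.14 5;0.1435 -0.3034 -0.004 1.28 5;0.1435 -0.3034 -0.004 1.42 5;0.1435 -0.3034 -0.004 1.54 5;0.1435 -0.3034 -0.004 1.571 5;0.1435 -0.3034 -0.004 1.571 5;0.1435 -0.3034 -0.004 1.571 5;0.1435 -0.3034 -0.004 1.571 5;0.1435 -0.3034 -0.004 1.571 5' 90; python3 go.py .545 -.0394 .125 -1.539;python3 - <<'E'
from h import *
b=snap('side','s9.png'); snap('top','t9.png')
a=cv2.imread('pics/s9.png')[110:230,205:345]; cv2.imwrite('pics/s9c.png',cv2.resize(a,None,fx=5,fy=5,interpolation=cv2.INTER_CUBIC))
E
```

```text
t: 31.65
ee_pos: [0.5451, -0.0415, 0.3728]
tool_rot: [3.14, 0.013, -1.539]
ft_force: [-0.4, 0.4, 0.5]
gripper_width: 0.192
t 31.65 p [ 0.5451 -0.0415  0.3728] r [ 3.14   0.013 -1.539] F [-0.4  0.4  0.5] g 0.192
tip [ 0.5447 -0.0393  0.1998]
0.0010 -0.0005 0.0748 -0.000 | rows 2 turnrows 1
```

View pics/s9c.png

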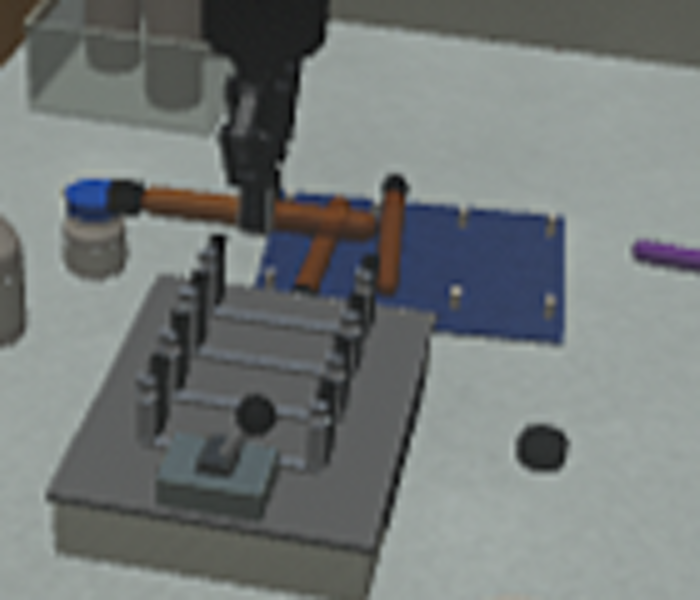

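The tube is held level over the cradles, cap to the rear, spanning crop (110,197) to (380,220). I lower to just above the fork mouth.

```bash
python3 -m inch '0.001 -0.0005 0.03 0 5;0.001 -0.0005 0.06 0 5;0.001 -0.0005 0.075 0 5;0.001 -0.0005 0.08 0 5;0.001 -0.0005 0.08 0 5;0.001 -0.0005 0.08 0 5;0.001 -0.0005 0.08 0 5' 90; python3 go.py .545 -.0394 .1 -1.539;python3 - <<'E'
from h import *
b=snap('side','s10.png'); 
a=cv2.imread('pics/s10.png')[140:225,205:305]; cv2.imwrite('pics/s10c.png',cv2.resize(cv2.convertScaleAbs(a,alpha=1.5),None,fx=7,fy=7,interpolation=cv2.INTER_CUBIC))
E
```

```text
t: 32.45
ee_pos: [0.5464, -0.0417, 0.295]
tool_rot: [-3.14, 0.012, -1.539]
ft_force: [0.7, -0.0, 0.5]
gripper_width: 0.196
t 32.45 p [ 0.5464 -0.0417  0.295 ] r [-3.14   0.012 -1.539] F [ 0.7 -0.   0.5] g 0.196
tip [ 0.5467 -0.0397  0.122 ]
-0.0001 0.0017 0.0220 -0.000 | rows 1 turnrows 1
```

View pics/s10c.png

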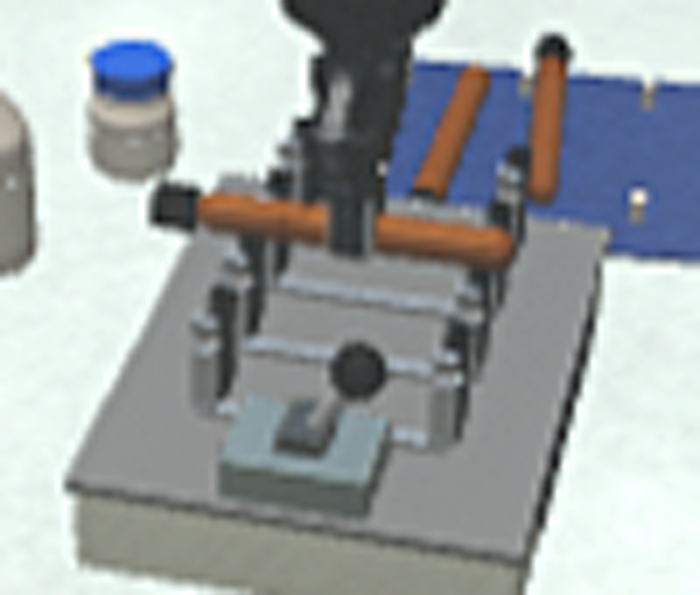

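```bash
python3 -m inch '0 0.0017 0.005 0 5;0 0.0017 0.010 0 5;0 0.0017 0.014 0 5;0 0.0017 0.018 0 5;0 0.0017 0.018 0 5' 110; python3 -m inch '0 0 0.003 0 5;0 0 0.003 0 5'; python3 go.py .545 -.0394 .083 -1.539
```

```text
t: 33.0
ee_pos: [0.5444, -0.0416, 0.2759]
tool_rot: [-3.141, 0.012, -1.539]
ft_force: [-0.4, -0.2, -0.3]
gripper_width: 0.186
t: 33.2
ee_pos: [0.5446, -0.042, 0.2728]
tool_rot: [-3.14, 0.011, -1.54]
ft_force: [0.7, -1.6, 0.2]
gripper_width: 0.185
t 33.2 p [ 0.5446 -0.042   0.2728] r [-3.14   0.011 -1.54 ] F [ 0.7 -1.6  0.2] g 0.185
tip [ 0.5447 -0.0401  0.0998]
-0.0005 -0.0003 0.0168 -0.001 | rows 1 turnrows 1
```

```bash
python3 -m inch '0 0 0.003 0 5;0 0 0.005 0 5;0 0 0.005 0 5'; python3 -m inch '0 0 0.004 0 5;0 0 0.006 0 5;0 0 0.006 0 5'; python3 go.py .545 -.0394 .083 -1.539
```

```text
t: 33.5
ee_pos: [0.5446, -0.0422, 0.2675]
tool_rot: [-3.14, 0.01, -1.54]
ft_force: [0.7, -3.1, -1.0]
gripper_width: 0.187
t: 33.8
ee_pos: [0.5444, -0.0421, 0.261]
tool_rot: [-3.141, 0.01, -1.54]
ft_force: [1.2, -3.6, -2.0]
gripper_width: 0.186
t 33.8 p [ 0.5444 -0.0421  0.261 ] r [-3.141  0.01  -1.54 ] F [ 1.2 -3.6 -2. ] g 0.186
tip [ 0.5445 -0.0404  0.088 ]
-0.0009 -0.0005 0.0050 -0.001 | rows 1 turnrows 1
```

Run:
```python
from h import *
b=snap('side','s11.png'); 
a=cv2.imread('pics/s11.png')[140:225,205:305]; cv2.imwrite('pics/s11c.png',cv2.resize(cv2.convertScaleAbs(a,alpha=1.5),None,fx=7,fy=7,interpolation=cv2.INTER_CUBIC))
st()
```

```text
t 33.85 p [ 0.5444 -0.0421  0.261 ] r [-3.141  0.01  -1.54 ] F [ 2.2 -1.7 -2.2] g 0.187
```

View pics/s11c.png

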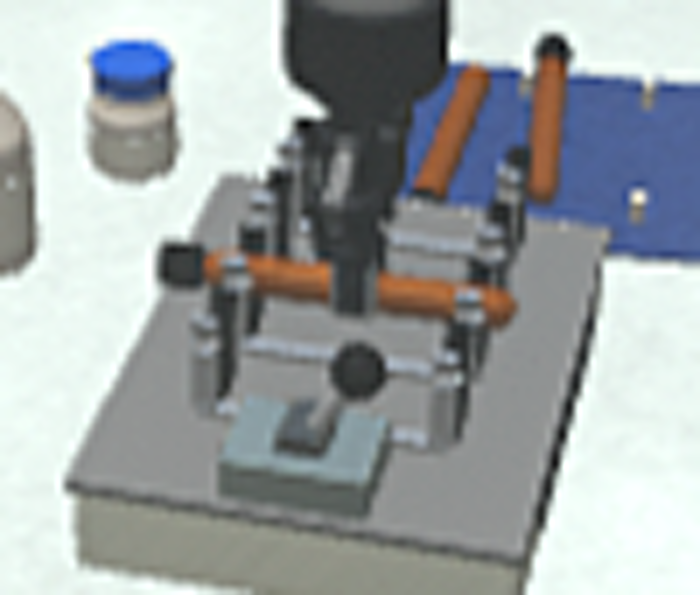

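The tube is between the prongs and jaws of the third cradle, at crop (350,285), already under the lips. I press on to the rests.

```bash
python3 -m inch '0 0 0.003 0 5;0 0 0.006 0 5;0 0 0.006 0 5;0 0 0.006 0 5'; python3 go.py .545 -.0394 .083 -1.539;  python3 -m inch '0 0 0.003 0 5;0 0 0.003 0 5;0 0 0.003 0 5'
```

```text
t: 34.25
ee_pos: [0.5444, -0.0415, 0.2555]
tool_rot: [3.142, 0.012, -1.539]
ft_force: [-1.9, 0.0, 5.2]
gripper_width: 0.19
t 34.25 p [ 0.5444 -0.0415  0.2555] r [ 3.142  0.012 -1.539] F [-1.9  0.   5.2] g 0.19
tip [ 0.5443 -0.0395  0.0825]
-0.0001 -0.0007 -0.0005 -0.000 | rows 1 turnrows 1
t: 34.55
ee_pos: [0.5447, -0.0414, 0.2554]
tool_rot: [3.14, 0.011, -1.539]
ft_force: [-7.2, -0.9, 17.7]
gripper_width: 0.19
```

It hit the rests at the predicted height (tip 0.0825) with 18 N. I release, lift and check.

```bash
python3 -m inch '0 0 -0.0005 0 5;0 0 -0.0005 0 38;0 0 -0.0005 0 38;0 0 -0.0005 0 38;0 0 -0.03 0 38;0 0 -0.07 0 38;0 0 -0.11 0 38;0 0 -0.12 0 38;0 0 -0.12 0 38;0 0 -0.12 0 38;0 0 -0.12 0 38' 60
python3 - <<'E'
from h import *
b=snap('side','s12.png'); snap('top','t12.png')
a=cv2.imread('pics/s12.png')[140:225,205:305]; cv2.imwrite('pics/s12c.png',cv2.resize(cv2.convertScaleAbs(a,alpha=1.5),None,fx=7,fy=7,interpolation=cv2.INTER_CUBIC))
E
python3 tb.py t12
```

```text
t: 35.65
ee_pos: [0.544, -0.0425, 0.3727]
tool_rot: [3.136, 0.013, -1.539]
ft_force: [-0.5, -0.0, -0.0]
gripper_width: 0.378
px [364.5 194.7] C [ 0.5092 -0.3536] len 0.152 w 0.015 cap dir [ 0.15 -0.99] dark [20. 86.] jaw yaw 0.149
px [356.  177.5] C [ 0.5615 -0.3283] len 0.147 w 0.015 cap dir [-0.  1.] dark [82. 25.] jaw yaw 0.004
```

View pics/s12c.png

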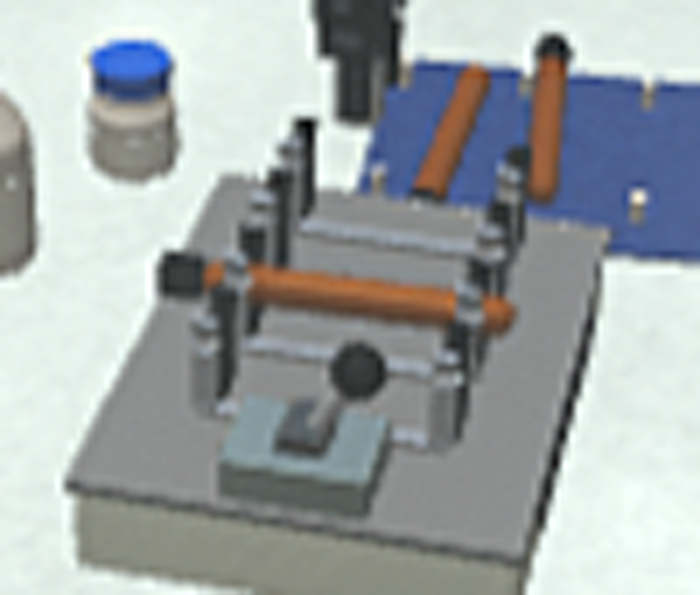

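View pics/t12.png

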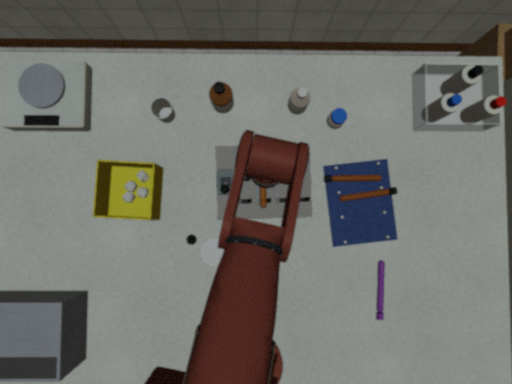

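The tube lies home in cradle 3. I check its length centring by projecting the ideal ends, and work out the next move.

```bash
python3 - <<'E'
from h import *
b=load('s12'); 
for mx in(-.078,.078,.098):
    X=[.545+mx*.9995,-.0394+mx*.0326,.09]; q=proj(b,X); print(mx,np.round((q-[205,140]+.5)*7-.5))
E
python3 go.py .5092 -.353 .2 .149 .5092 -.353 .1 .149
```

```text
-0.078 [518. 323.]
0.078 [204. 276.]
0.098 [165. 270.]
t 35.75 p [ 0.5442 -0.0426  0.373 ] r [ 3.136  0.013 -1.539] F [ 0.6 -0.7  0. ] g 0.38
tip [ 0.5432 -0.0405  0.2   ]
0.3112 0.0440 -0.0037 -1.688 | rows 7 turnrows 12
0.3125 0.0435 0.0963 -1.688 | rows 7 turnrows 12
```

```bash
python3 -m inch '0.05 0.01 -0.004 -0.14 42;0.1 0.02 -0.004 -0.28 42;0.15 0.03 -0.004 -0.42 42;0.2 0.035 -0.004 -0.56 42;0.25 0.04 -0.004 -0.7 42;0.29 0.044 -0.004 -0.84 42;0.311 0.044 -0.004 -0.98 42;0.311 0.044 -0.004 -1.12 42;0.311 0.044 -0.004 -1.26 42;0.311 0.044 -0.004 -1.4 42;0.311 0.044 -0.004 -1.54 42;0.311 0.044 -0.004 -1.68 42;0.311 0.044 0.02 -1.688 42;0.312 0.044 0.05 -1.688 42;0.312 0.044 0.08 -1.688 42;0.312 0.044 0.096 -1.688 42;0.312 0.044 0.096 -1.688 42;0.312 0.044 0.096 -1.688 42;0.312 0.044 0.096 -1.688 42;0.312 0.044 0.096 -1.688 42' 60; python3 go.py .5092 -.353 .0055 .149
python3 - <<'E'
from h import *
b=snap('side','s13.png')
a=cv2.imread('pics/s13.png')[110:200,235:335]; cv2.imwrite('pics/s13c.png',cv2.resize(a,None,fx=7,fy=7,interpolation=cv2.INTER_CUBIC))
E
```

```text
t: 37.75
ee_pos: [0.5104, -0.3553, 0.2755]
tool_rot: [-3.131, 0.001, 0.149]
ft_force: [-0.0, 0.5, 0.2]
gripper_width: 0.418
t 37.75 p [ 0.5104 -0.3553  0.2755] r [-3.131e+00  1.000e-03  1.490e-01] F [-0.   0.5  0.2] g 0.418
tip [ 0.5099 -0.3536  0.1025]
-0.0004 0.0003 0.0970 0.000 | rows 2 turnrows 1
```

View pics/s13c.png

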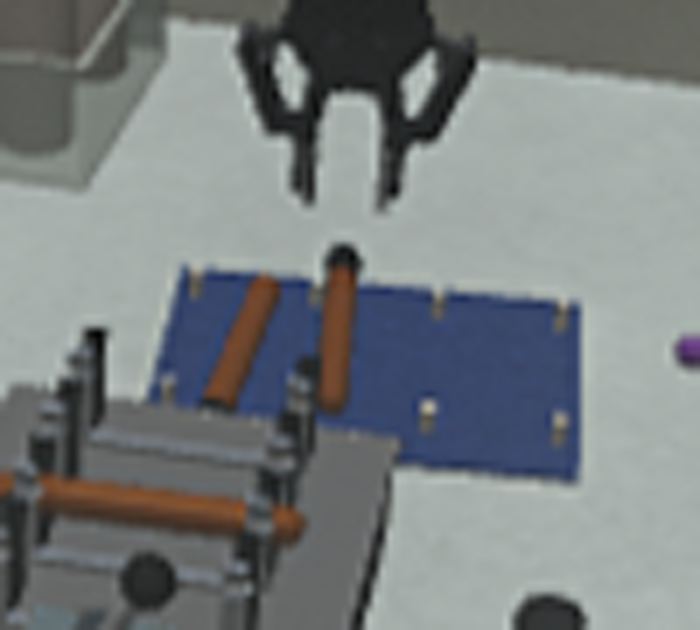

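The gripper is straddling the middle tube: fingers at crop (305,205) and (385,210), tube at (340,335).

```bash
python3 -m inch '0 0 0.03 0 42;0 0 0.06 0 42;0 0 0.08 0 40;0 0 0.091 0 38;0 0 0.096 0 36;0 0 0.097 0 36;0 0 0.097 0 36;0 0 0.097 0 36'; python3 go.py .5092 -.353 .0055 .149;python3 -m inch '0 0 0 0 5;0 0 0 0 5;0 0 0 0 5;0 0 0 0 5;0 0 0 0 5;0 0 0 0 5' 90; python3 go.py .5092 -.353 .2 .149
```

```text
t: 38.6
ee_pos: [0.5106, -0.3547, 0.1797]
tool_rot: [-3.133, 0.0, 0.149]
ft_force: [-0.4, 0.1, 0.1]
gripper_width: 0.361
t 38.6 p [ 0.5106 -0.3547  0.1797] r [-3.133  0.     0.149] F [-0.4  0.1  0.1] g 0.361
tip [ 0.5104 -0.3533  0.0067]
-0.0011 -0.0005 0.0012 0.000 | rows 1 turnrows 1
t: 39.2
ee_pos: [0.5108, -0.3551, 0.1808]
tool_rot: [-3.134, -0.0, 0.149]
ft_force: [-1.4, 0.9, 7.0]
gripper_width: 0.196
t 39.2 p [ 0.5108 -0.3551  0.1808] r [-3.134 -0.     0.149] F [-1.4  0.9  7. ] g 0.196
tip [ 0.5106 -0.3537  0.0078]
-0.0012 -0.0024 -0.1922 0.000 | rows 4 turnrows 1
```

```bash
python3 -m inch '0 0 -0.02 0 5;0 0 -0.06 0 5;0 0 -0.11 0 5;0 0 -0.16 0 5;0 0 -0.19 0 5;0 0 -0.19 0 5;0 0 -0.19 0 5;0 0 -0.19 0 5;0 0 -0.19 0 5' 90; python3 go.py .547 -.0943 .2 -1.539
```

```text
t: 40.1
ee_pos: [0.5103, -0.356, 0.3678]
tool_rot: [-3.13, 0.003, 0.149]
ft_force: [-1.2, 0.9, 0.4]
gripper_width: 0.19
t 40.1 p [ 0.5103 -0.356   0.3678] r [-3.13e+00  3.00e-03  1.49e-01] F [-1.2  0.9  0.4] g 0.19
tip [ 0.5095 -0.354   0.1948]
0.0757 -0.2513 -0.0024 1.688 | rows 6 turnrows 12
```

```bash
python3 -m inch '0.01 -0.04 -0.003 0.14 5;0.02 -0.08 -0.003 0.28 5;0.035 -0.12 -0.003 0.42 5;0.05 -0.16 -0.003 0.56 5;0.06 -0.2 -0.003 0.7 5;0.0757 -0.24 -0.003 0.84 5;0.0757 -0.2513 -0.003 0.98 5;0.0757 -0.2513 -0.003 1.12 5;0.0757 -0.2513 -0.003 1.26 5;0.0757 -0.2513 -0.003 1.4 5;0.0757 -0.2513 -0.003 1.54 5;0.0757 -0.2513 -0.003 1.688 5;0.0757 -0.2513 -0.003 1.688 5;0.0757 -0.2513 -0.003 1.688 5;0.0757 -0.2513 -0.003 1.688 5;0.0757 -0.2513 -0.003 1.688 5' 90; python3 go.py .547 -.0943 .122 -1.539
```

```text
t: 41.7
ee_pos: [0.5478, -0.0963, 0.3732]
tool_rot: [3.137, 0.011, -1.537]
ft_force: [0.7, 0.1, -1.1]
gripper_width: 0.192
t 41.7 p [ 0.5478 -0.0963  0.3732] r [ 3.137  0.011 -1.537] F [ 0.7  0.1 -1.1] g 0.192
tip [ 0.5469 -0.0943  0.2002]
0.0009 -0.0005 0.0782 0.002 | rows 2 turnrows 1
```

```bash
python3 -m inch '0.001 0 0.03 0 5;0.001 0 0.06 0 5;0.001 0 0.075 0 5;0.001 0 0.078 0 5;0.001 0 0.078 0 5;0.001 0 0.078 0 5;0.001 0 0.078 0 5' 110; python3 go.py .547 -.0943 .1 -1.539;python3 - <<'E'
from h import *
b=snap('side','s14.png'); 
a=cv2.imread('pics/s14.png')[140:225,205:305]; cv2.imwrite('pics/s14c.png',cv2.resize(cv2.convertScaleAbs(a,alpha=1.5),None,fx=7,fy=7,interpolation=cv2.INTER_CUBIC))
E
```

```text
t: 42.4
ee_pos: [0.5482, -0.0966, 0.297]
tool_rot: [3.14, 0.01, -1.537]
ft_force: [0.4, -0.4, -0.1]
gripper_width: 0.186
t 42.4 p [ 0.5482 -0.0966  0.297 ] r [ 3.14   0.01  -1.537] F [ 0.4 -0.4 -0.1] g 0.186
tip [ 0.5479 -0.0948  0.124 ]
-0.0003 0.0009 0.0240 0.002 | rows 1 turnrows 1
```

View pics/s14c.png

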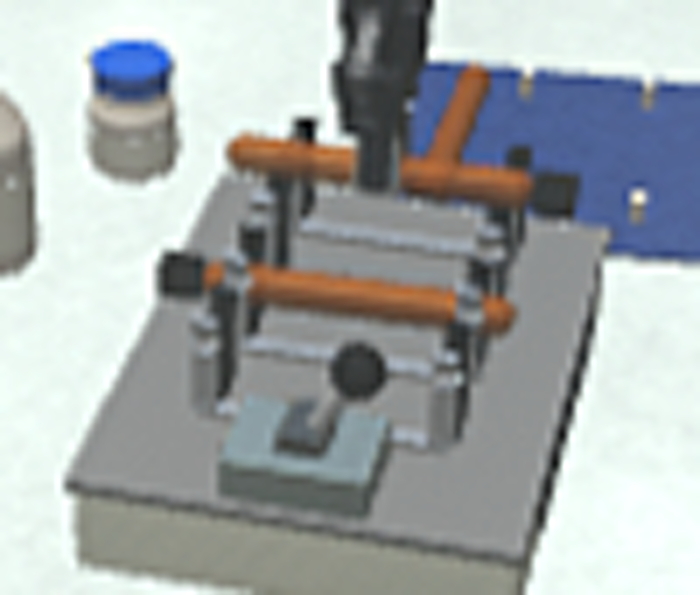

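The tube hovers level over the second cradle, cap to the front, spanning crop (235,150) to (575,190). I press it down.

```bash
python3 -m inch '0 0.001 0.006 0 5;0 0.001 0.012 0 5;0 0.001 0.018 0 5;0 0.001 0.022 0 5;0 0.001 0.022 0 5' 110; python3 -m inch '0 0 0.003 0 5;0 0 0.006 0 5;0 0 0.008 0 5;0 0 0.010 0 5;0 0 0.010 0 5';python3 go.py .547 -.0943 .0848 -1.539
```

```text
t: 42.95
ee_pos: [0.5468, -0.0965, 0.2739]
tool_rot: [3.138, 0.01, -1.537]
ft_force: [0.5, -1.3, -0.3]
gripper_width: 0.188
t: 43.45
ee_pos: [0.5469, -0.0963, 0.2638]
tool_rot: [3.139, 0.011, -1.538]
ft_force: [-0.1, -2.6, 0.7]
gripper_width: 0.181
t 43.45 p [ 0.5469 -0.0963  0.2638] r [ 3.139  0.011 -1.538] F [-0.1 -2.6  0.7] g 0.181
tip [ 0.5465 -0.0945  0.0908]
-0.0001 -0.0005 0.0060 0.001 | rows 1 turnrows 1
```

```bash
python3 -m inch '0 0 0.003 0 5;0 0 0.006 0 5;0 0 0.007 0 5;0 0 0.007 0 5'; python3 -m inch '0 0 0.003 0 5;0 0 0.003 0 5;0 0 0.003 0 5';python3 go.py .547 -.0943 .0848 -1.539
```

```text
t: 43.85
ee_pos: [0.5477, -0.0957, 0.2592]
tool_rot: [3.14, 0.012, -1.536]
ft_force: [-1.7, 1.4, 10.7]
gripper_width: 0.186
t: 44.15
ee_pos: [0.548, -0.0956, 0.2588]
tool_rot: [3.139, 0.012, -1.535]
ft_force: [-5.0, 0.2, 14.9]
gripper_width: 0.187
t 44.15 p [ 0.548  -0.0956  0.2588] r [ 3.139  0.012 -1.535] F [-5.   0.2 14.9] g 0.187
tip [ 0.5475 -0.0936  0.0858]
0.0007 0.0005 0.0010 0.004 | rows 1 turnrows 1
```

```bash
python3 -m inch '0 0 0 0 5;0 0 0 0 38;0 0 0 0 38;0 0 0 0 38;0 0 -0.03 0 38;0 0 -0.07 0 38;0 0 -0.11 0 38;0 0 -0.12 0 38;0 0 -0.12 0 38;0 0 -0.12 0 38;0 0 -0.12 0 38' 60
python3 - <<'E'
from h import *
b=snap('side','s15.png'); snap('top','t15.png')
a=cv2.imread('pics/s15.png')[140:225,205:305]; cv2.imwrite('pics/s15c.png',cv2.resize(cv2.convertScaleAbs(a,alpha=1.5),None,fx=7,fy=7,interpolation=cv2.INTER_CUBIC))
for mx in(-.098,-.078,.078):
    X=[.547+mx*.9995,-.0940+mx*.0326,.09]; q=proj(b,X); print(mx,np.round((q-[205,140]+.5)*7-.5))
E
python3 tb.py t15;python3 go.py .5615 -.3283 .2 .004 .5615 -.3283 .1 .004
```

```text
t: 45.25
ee_pos: [0.5475, -0.0966, 0.376]
tool_rot: [3.134, 0.013, -1.535]
ft_force: [-0.0, 0.2, -0.3]
gripper_width: 0.38
-0.098 [576. 267.]
-0.078 [536. 261.]
0.078 [233. 217.]
px [328.6 193.6] C [ 0.5128 -0.2446] len 0.295 w 0.163 cap dir [-0.73  0.69] dark [83. 71.] jaw yaw 0.816
px [322. 163.] C [ 0.6055 -0.2247] len 0.080 w 0.043 cap dir [-1.    0.01] dark [ 45. 142.] jaw yaw 1.564
t 45.35 p [ 0.5477 -0.0967  0.3764] r [ 3.135  0.013 -1.535] F [-0.   0.1  0.7] g 0.383
tip [ 0.5465 -0.0945  0.2034]
0.2342 -0.0067 0.0003 -1.539 | rows 5 turnrows 11
0.2355 -0.0074 0.1003 -1.539 | rows 6 turnrows 11
```

View pics/s15c.png

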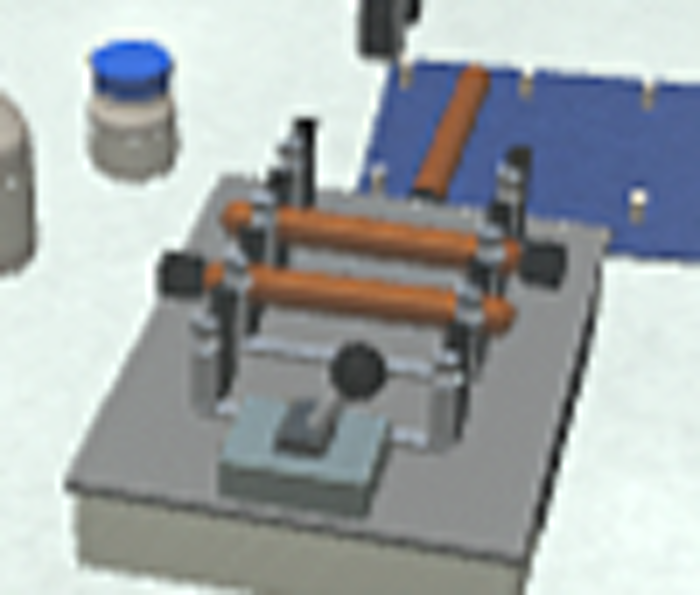

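Tube 2 is home in cradle 2, its glass from crop x 222 to 522 against an ideal 233 to 536. That puts it about 6 mm to the rear, which I will check from the top and trim. Next is the third tube, still at its place (480,75) to (430,190).

```bash
python3 -m inch '0.05 0 0 -0.14 42;0.1 0 0 -0.28 42;0.15 -0.003 0 -0.42 42;0.2 -0.005 0 -0.56 42;0.234 -0.007 0 -0.7 42;0.234 -0.007 0 -0.84 42;0.234 -0.007 0 -0.98 42;0.234 -0.007 0 -1.12 42;0.234 -0.007 0 -1.26 42;0.234 -0.007 0 -1.4 42;0.234 -0.007 0 -1.539 42;0.234 -0.007 0.03 -1.539 42;0.235 -0.007 0.06 -1.539 42;0.235 -0.007 0.09 -1.539 42;0.235 -0.007 0.1 -1.539 42;0.235 -0.007 0.1 -1.539 42;0.235 -0.007 0.1 -1.539 42;0.235 -0.007 0.1 -1.539 42;0.235 -0.007 0.1 -1.539 42' 60; python3 go.py .5615 -.3283 .0055 .004
python3 - <<'E'
from h import *
b=snap('side','s16.png');snap('top','t16.png')
a=cv2.imread('pics/s16.png')[110:200,215:315]; cv2.imwrite('pics/s16c.png',cv2.resize(a,None,fx=7,fy=7,interpolation=cv2.INTER_CUBIC))
a=cv2.imread('pics/t16.png')[140:250,210:400]; cv2.imwrite('pics/t16c.png',cv2.resize(cv2.convertScaleAbs(a,alpha=1.5),None,fx=4,fy=4,interpolation=cv2.INTER_CUBIC))
E
```

```text
t: 47.25
ee_pos: [0.5631, -0.3305, 0.2755]
tool_rot: [-3.131, 0.004, 0.004]
ft_force: [0.6, 0.3, 0.0]
gripper_width: 0.419
t 47.25 p [ 0.5631 -0.3305  0.2755] r [-3.131  0.004  0.004] F [0.6 0.3 0. ] g 0.419
tip [ 0.5624 -0.3287  0.1025]
-0.0005 0.0006 0.0970 -0.000 | rows 2 turnrows 1
```

View pics/s16c.png

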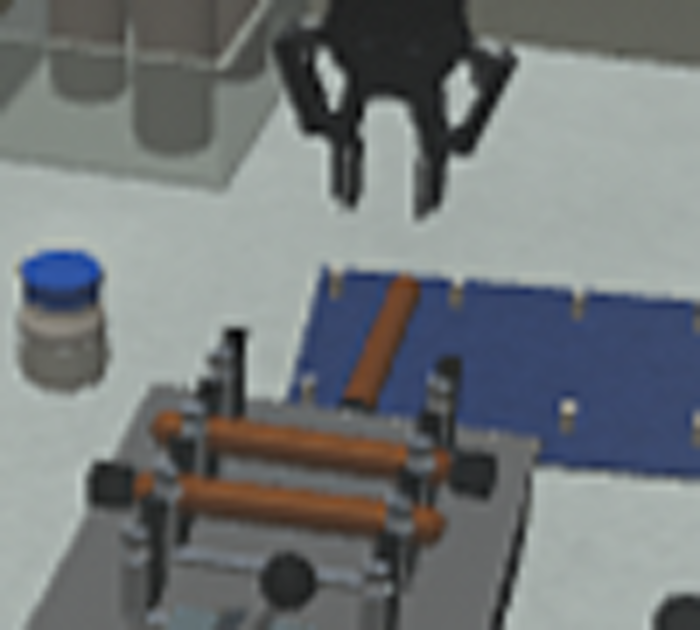

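View pics/t16c.png

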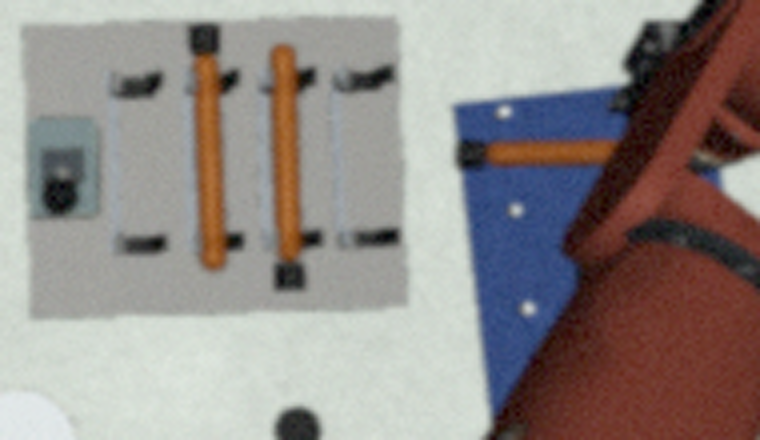

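Top crop: tube 1 glass runs from y 52 to 269 (mid 160) and tube 2 from 44 to 262 (mid 153), with the forks' middle at about 160. So tube 2 is about 5 mm to the rear. Now I pick the third tube.

```bash
python3 -m inch '0 0 0.03 0 42;0 0 0.06 0 42;0 0 0.08 0 40;0 0 0.091 0 38;0 0 0.097 0 36;0 0 0.098 0 36;0 0 0.098 0 36;0 0 0.098 0 36'; python3 go.py .5615 -.3283 .0055 .004;python3 -m inch '0 0 0.0005 0 5;0 0 0.0005 0 5;0 0 0.0005 0 5;0 0 0.0005 0 5;0 0 0.0005 0 5;0 0 0.0005 0 5' 90; python3 go.py .5615 -.3283 .2 .004
```

```text
t: 48.15
ee_pos: [0.563, -0.3297, 0.1784]
tool_rot: [-3.132, 0.003, 0.004]
ft_force: [0.2, 0.8, 0.4]
gripper_width: 0.358
t 48.15 p [ 0.563  -0.3297  0.1784] r [-3.132e+00  3.000e-03  4.000e-03] F [0.2 0.8 0.4] g 0.358
tip [ 0.5625 -0.328   0.0054]
-0.0010 0.0002 -0.0001 0.000 | rows 1 turnrows 1
t: 48.75
ee_pos: [0.5636, -0.3301, 0.1792]
tool_rot: [-3.133, 0.001, 0.004]
ft_force: [-0.7, 1.4, 5.9]
gripper_width: 0.194
t 48.75 p [ 0.5636 -0.3301  0.1792] r [-3.133e+00  1.000e-03  4.000e-03] F [-0.7  1.4  5.9] g 0.194
tip [ 0.5633 -0.3287  0.0062]
-0.0021 -0.0020 -0.1938 -0.000 | rows 4 turnrows 1
```

```bash
python3 -m inch '0 0 -0.02 0 5;0 0 -0.06 0 5;0 0 -0.11 0 5;0 0 -0.16 0 5;0 0 -0.19 0 5;0 0 -0.19 0 5;0 0 -0.19 0 5;0 0 -0.19 0 5;0 0 -0.19 0 5' 90; python3 go.py .5487 -.1486 .2 -1.539
```

```text
t: 49.65
ee_pos: [0.5631, -0.3312, 0.3658]
tool_rot: [-3.13, 0.006, 0.004]
ft_force: [-0.6, -0.2, -0.4]
gripper_width: 0.2
t 49.65 p [ 0.5631 -0.3312  0.3658] r [-3.13   0.006  0.004] F [-0.6 -0.2 -0.4] g 0.2
tip [ 0.5621 -0.3291  0.1928]
-0.0127 -0.1807 -0.0050 1.543 | rows 4 turnrows 11
```

```bash
python3 -m inch '-0.002 -0.02 -0.005 0.14 5;-0.004 -0.05 -0.005 0.28 5;-0.006 -0.08 -0.005 0.42 5;-0.008 -0.11 -0.005 0.56 5;-0.01 -0.14 -0.005 0.7 5;-0.012 -0.17 -0.005 0.84 5;-0.0127 -0.181 -0.005 0.98 5;-0.0127 -0.181 -0.005 1.12 5;-0.0127 -0.181 -0.005 1.26 5;-0.0127 -0.181 -0.005 1.4 5;-0.0127 -0.181 -0.005 1.52 5;-0.0127 -0.181 -0.005 1.543 5;-0.0127 -0.181 -0.005 1.543 5;-0.0127 -0.181 -0.005 1.543 5;-0.0127 -0.181 -0.005 1.543 5;-0.0127 -0.181 -0.005 1.543 5' 90; python3 go.py .5487 -.1486 .122 -1.539
```

```text
t: 51.25
ee_pos: [0.5497, -0.1503, 0.3729]
tool_rot: [3.136, 0.012, -1.538]
ft_force: [0.0, -0.4, -0.6]
gripper_width: 0.2
t 51.25 p [ 0.5497 -0.1503  0.3729] r [ 3.136  0.012 -1.538] F [ 0.  -0.4 -0.6] g 0.2
tip [ 0.5486 -0.1483  0.1999]
0.0013 -0.0005 0.0779 0.001 | rows 2 turnrows 1
```

```bash
python3 -m inch '0.001 0 0.03 0 5;0.001 0 0.06 0 5;0.001 0 0.075 0 5;0.001 0 0.078 0 5;0.001 0 0.078 0 5;0.001 0 0.078 0 5;0.001 0 0.078 0 5' 110; python3 go.py .5487 -.1486 .1 -1.539;python3 - <<'E'
from h import *
b=snap('side','s17.png'); 
a=cv2.imread('pics/s17.png')[130:215,215:315]; cv2.imwrite('pics/s17c.png',cv2.resize(cv2.convertScaleAbs(a,alpha=1.5),None,fx=7,fy=7,interpolation=cv2.INTER_CUBIC))
E
```

```text
t: 51.95
ee_pos: [0.5501, -0.1507, 0.2968]
tool_rot: [3.139, 0.011, -1.538]
ft_force: [0.1, 0.3, -0.3]
gripper_width: 0.19
t 51.95 p [ 0.5501 -0.1507  0.2968] r [ 3.139  0.011 -1.538] F [ 0.1  0.3 -0.3] g 0.19
tip [ 0.5496 -0.1489  0.1238]
-0.0001 0.0008 0.0238 0.001 | rows 1 turnrows 1
```

View pics/s17c.png

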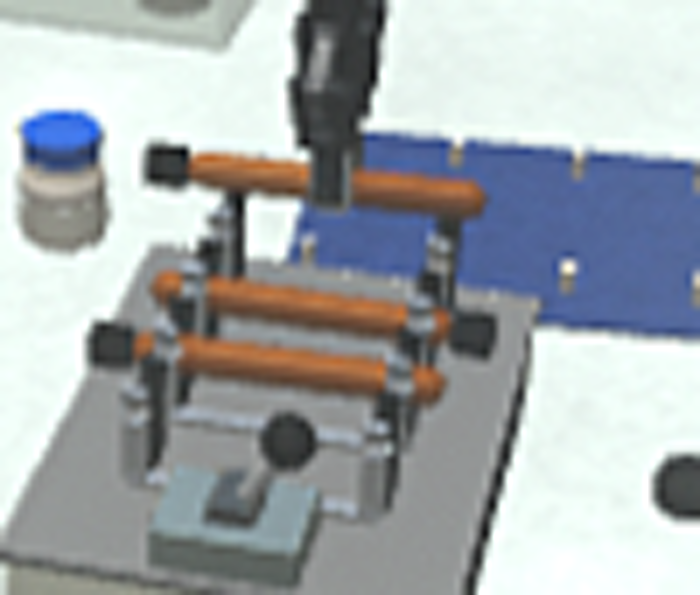

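The third tube is over the first cradle's forks, from crop (150,163) to (480,198). I press it down.

```bash
python3 -m inch '0 0.001 0.006 0 5;0 0.001 0.012 0 5;0 0.001 0.018 0 5;0 0.001 0.022 0 5;0 0.001 0.022 0 5' 110; python3 -m inch '0 0 0.003 0 5;0 0 0.006 0 5;0 0 0.008 0 5;0 0 0.010 0 5;0 0 0.010 0 5'; python3 -m inch '0 0 0.003 0 5;0 0 0.006 0 5;0 0 0.008 0 5;0 0 0.008 0 5';python3 go.py .5487 -.1486 .0832 -1.539
```

```text
t: 52.5
ee_pos: [0.5487, -0.1508, 0.2737]
tool_rot: [3.138, 0.01, -1.539]
ft_force: [0.3, -2.0, -0.5]
gripper_width: 0.184
t: 53.0
ee_pos: [0.5486, -0.1507, 0.2634]
tool_rot: [3.138, 0.01, -1.539]
ft_force: [1.5, -2.1, -0.9]
gripper_width: 0.185
t: 53.4
ee_pos: [0.5486, -0.1496, 0.2562]
tool_rot: [3.137, 0.013, -1.539]
ft_force: [-3.0, 2.7, 6.8]
gripper_width: 0.184
t 53.4 p [ 0.5486 -0.1496  0.2562] r [ 3.137  0.013 -1.539] F [-3.   2.7  6.8] g 0.184
tip [ 0.5477 -0.1474  0.0832]
0.0013 -0.0009 -0.0000 -0.000 | rows 1 turnrows 1
```

```bash
python3 -m inch '0 0 0.003 0 5;0 0 0.003 0 5;0 0 0.003 0 5'; python3 -m inch '0 0 0 0 5;0 0 0 0 38;0 0 0 0 38;0 0 0 0 38;0 0 -0.03 0 38;0 0 -0.07 0 38;0 0 -0.1 0 38;0 0 -0.1 0 38;0 0 -0.1 0 38;0 0 -0.1 0 38' 60
python3 - <<'E'
from h import *
b=snap('side','s18.png'); 
a=cv2.imread('pics/s18.png')[130:215,215:315]; cv2.imwrite('pics/s18c.png',cv2.resize(cv2.convertScaleAbs(a,alpha=1.5),None,fx=7,fy=7,interpolation=cv2.INTER_CUBIC))
E
python3 go.py .547 -.094 .18 -1.539 .5485 -.094 .0855 -1.539
```

```text
t: 53.7
ee_pos: [0.5488, -0.1496, 0.2561]
tool_rot: [3.136, 0.013, -1.539]
ft_force: [-6.5, -0.5, 16.2]
gripper_width: 0.188
t: 54.7
ee_pos: [0.5487, -0.1505, 0.3541]
tool_rot: [3.133, 0.015, -1.539]
ft_force: [-0.4, 0.1, -0.3]
gripper_width: 0.381
t 54.75 p [ 0.5486 -0.1505  0.3538] r [ 3.132  0.015 -1.539] F [ 0.4 -0.5 -0.5] g 0.377
tip [ 0.547  -0.1479  0.1808]
-0.0539 -0.0018 0.0016 0.000 | rows 2 turnrows 1
-0.0524 -0.0042 0.0961 0.000 | rows 3 turnrows 1
```

View pics/s18c.png

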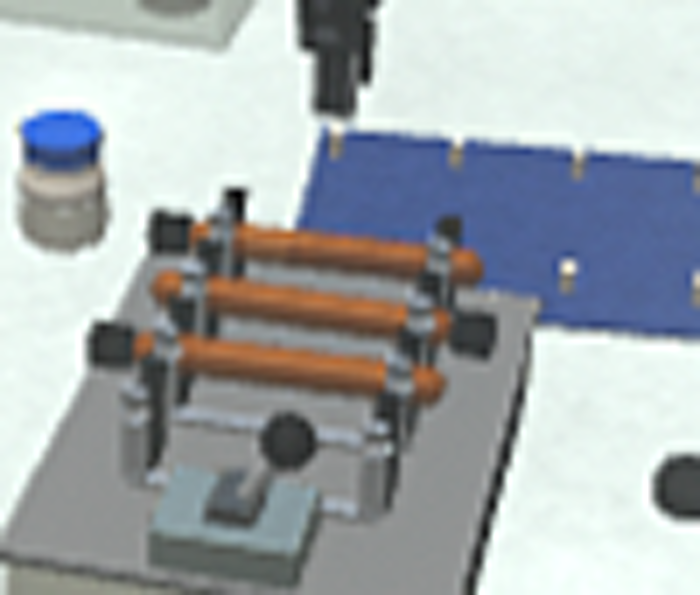

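All three tubes lie home. I shift tube 2 about 5 mm to the front so it is well centred.

```bash
python3 -m inch '-0.03 -0.001 0.001 0 38;-0.054 -0.002 0.002 0 38;-0.054 -0.002 0.002 0 38;-0.054 -0.002 0.002 0 38;-0.054 -0.003 0.03 0 38;-0.053 -0.003 0.06 0 38;-0.053 -0.004 0.085 0 38;-0.0524 -0.004 0.094 0 38;-0.0524 -0.004 0.096 0 38;-0.0524 -0.004 0.096 0 38;-0.0524 -0.004 0.096 0 38;-0.0524 -0.004 0.096 0 5;-0.0524 -0.004 0.096 0 5;-0.0524 -0.004 0.096 0 5;-0.0524 -0.004 0.096 0 5' 40; python3 -m inch '0 0.002 0 0 5;0 0.004 0 0 5;0 0.0055 0 0 5;0 0.0055 0 0 5;0 0.0055 0 0 5'
```

```text
t: 56.25
ee_pos: [0.5508, -0.0965, 0.2604]
tool_rot: [3.135, 0.015, -1.539]
ft_force: [-0.1, 2.8, 5.6]
gripper_width: 0.212
t: 56.75
ee_pos: [0.5453, -0.0967, 0.2604]
tool_rot: [3.135, 0.015, -1.539]
ft_force: [1.3, 0.5, 3.2]
gripper_width: 0.213
```

```bash
python3 -m inch '0 0 0.003 0 5;0 0 0.003 0 5;0 0 0.003 0 5;0 0 0 0 38;0 0 0 0 38;0 0 0 0 38;0 0 -0.03 0 38;0 0 -0.07 0 38;0 0 -0.11 0 38;0 0 -0.12 0 38;0 0 -0.12 0 38;0 0 -0.12 0 38' 40; python3 go.py .474 .065 .2 -1.539 .474 .065 .11 -1.539
```

```text
t: 57.95
ee_pos: [0.5455, -0.0984, 0.3787]
tool_rot: [3.133, 0.016, -1.539]
ft_force: [0.0, -0.1, -0.3]
gripper_width: 0.378
t 57.95 p [ 0.5455 -0.0984  0.3787] r [ 3.133  0.016 -1.539] F [ 0.  -0.1 -0.3] g 0.378
tip [ 0.5439 -0.0957  0.2057]
-0.1627 0.0646 0.0089 0.000 | rows 4 turnrows 1
-0.1613 0.0638 0.0988 0.000 | rows 4 turnrows 1
```

```bash
python3 -m inch '-0.05 0.02 0.005 0 20;-0.1 0.04 0.005 0 0;-0.15 0.06 0.005 0 0;-0.2 0.06 0.005 0 0;-0.25 0.06 0.005 0 0;-0.3 0.06 0.005 0 0;-0.35 0.06 0.005 0 0;-0.39 0.06 0.005 0 0;-0.39 0.06 0.005 0 0;-0.39 0.06 0.005 0 0;-0.39 0.06 0.005 0 0;-0.39 0.06 0.005 0 0' 40
python3 - <<'E'
from meas import *
a=snap('top','t19.png'); b=snap('side','s19.png'); st()
A=cv2.imread('pics/t19.png')[135:230,90:320]; cv2.imwrite('pics/t19c.png',cv2.resize(cv2.convertScaleAbs(A,alpha=1.5),None,fx=3.4,fy=3.4,interpolation=cv2.INTER_CUBIC))
A=cv2.imread('pics/s19.png')[130:330,170:320]; cv2.imwrite('pics/s19c.png',cv2.resize(cv2.convertScaleAbs(A,alpha=1.3),None,fx=3,fy=3,interpolation=cv2.INTER_CUBIC))
for c,wh,an in tubes(a,None,215,315,140,225):
    P=plane(a,*c,.09); print(np.round(c,1),np.round(wh,1),np.round(P,4), [np.round(plane(a,*q,.09)[:2],3).tolist() for q in cv2.boxPoints((c,wh,an))])
E
```

```text
t: 59.15
ee_pos: [0.473, 0.288, 0.3792]
tool_rot: [3.131, 0.015, -1.541]
ft_force: [-0.4, -0.0, 0.2]
gripper_width: -0.002
t 59.25 p [0.4733 0.2882 0.38  ] r [ 3.132  0.015 -1.541] F [-0.3  0.  -0.1] g -0.0
[281.2 180. ] [52.1  5.7] [ 0.546  -0.0944  0.09  ] [[0.62, -0.083], [0.621, -0.099], [0.473, -0.106], [0.472, -0.09]]
[262.2 180. ] [52.2  5.7] [ 0.5458 -0.0404  0.09  ] [[0.62, -0.029], [0.62, -0.045], [0.472, -0.052], [0.472, -0.036]]
[300.2 179. ] [52.2  5.7] [ 0.5491 -0.1483  0.09  ] [[0.623, -0.137], [0.624, -0.153], [0.476, -0.16], [0.475, -0.144]]
```

View pics/t19c.png

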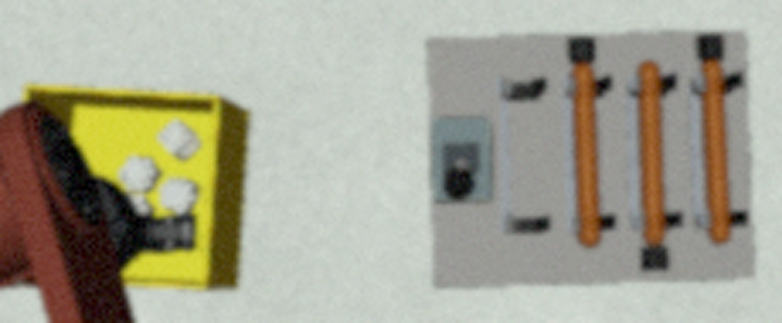

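View pics/s19c.png

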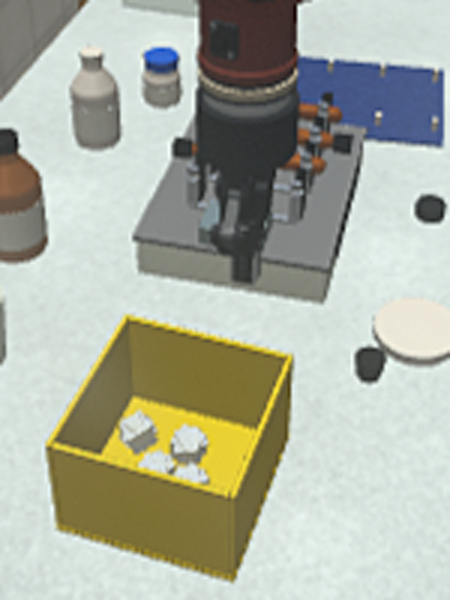

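The tube centres are now within 1 mm of the seats, the four wads are in the tub and the lever is off. Next I push the lever to the rear.

```bash
python3 go.py .474 .065 .2 -1.541 .474 .065 .112 -1.541
```

```text
t 59.25 p [0.4733 0.2882 0.38  ] r [ 3.132  0.015 -1.541] F [-0.3  0.  -0.1] g -0.0
tip [0.4715 0.2908 0.207 ]
0.2258 0.0042 0.0036 0.000 | rows 5 turnrows 1
0.2272 0.0034 0.0916 0.000 | rows 5 turnrows 1
```

```bash
python3 -m inch '0.05 0.001 0.003 0 0;0.1 0.002 0.003 0 0;0.15 0.003 0.003 0 0;0.2 0.004 0.003 0 0;0.226 0.004 0.003 0 0;0.226 0.004 0.003 0 0;0.226 0.004 0.003 0 0;0.226 0.004 0.03 0 0;0.227 0.004 0.06 0 0;0.227 0.003 0.085 0 0;0.227 0.003 0.0916 0 0;0.227 0.003 0.0916 0 0;0.227 0.003 0.0916 0 0' 40; python3 go.py .54 .065 .112 -1.541 .55 .065 .112 -1.541
```

```text
t: 60.55
ee_pos: [0.4768, 0.0631, 0.2861]
tool_rot: [3.134, 0.015, -1.54]
ft_force: [0.5, -0.8, 0.8]
gripper_width: -0.001
t 60.55 p [0.4768 0.0631 0.2861] r [ 3.134  0.015 -1.54 ] F [ 0.5 -0.8  0.8] g -0.001
tip [0.4754 0.0657 0.1132]
0.0027 -0.0646 0.0006 0.001 | rows 2 turnrows 1
0.0030 -0.0746 0.0005 0.001 | rows 2 turnrows 1
```

```bash
python3 -m inch '0.001 -0.02 0.001 0 0;0.002 -0.04 0.001 0 0;0.0025 -0.055 0.001 0 0;0.003 -0.063 0.001 0 0;0.003 -0.066 0.001 0 0;0.003 -0.066 0.001 0 0';python3 go.py .55 .065 .112 -1.541
python3 - <<'E'
from h import *
b=snap('side','s20.png')
a=cv2.imread('pics/s20.png')[140:225,205:305]; cv2.imwrite('pics/s20c.png',cv2.resize(cv2.convertScaleAbs(a,alpha=1.5),None,fx=7,fy=7,interpolation=cv2.INTER_CUBIC))
E
```

```text
t: 61.15
ee_pos: [0.5431, 0.0622, 0.2852]
tool_rot: [3.135, 0.015, -1.54]
ft_force: [-1.0, -0.2, -0.5]
gripper_width: 0.001
t 61.15 p [0.5431 0.0622 0.2852] r [ 3.135  0.015 -1.54 ] F [-1.  -0.2 -0.5] g 0.001
tip [0.5418 0.0648 0.1123]
0.0001 -0.0082 0.0002 0.001 | rows 1 turnrows 1
```

View pics/s20c.png

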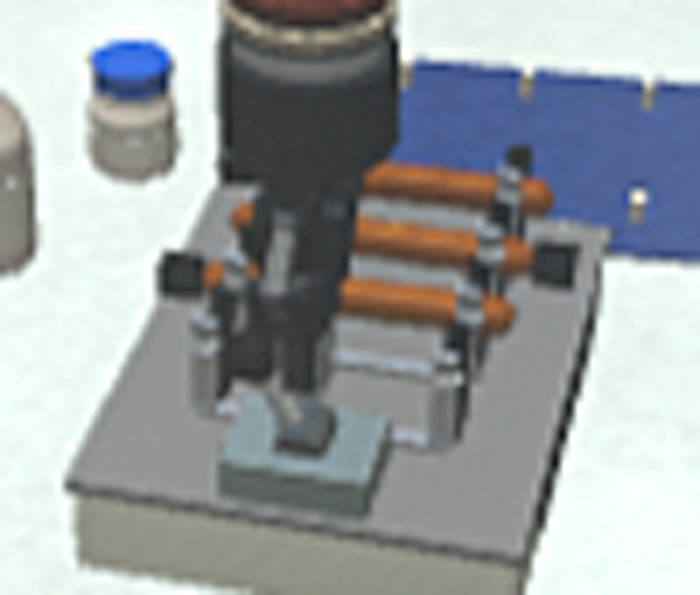

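The lever has swung to the rear, its ball at crop (250,355), but there is no stop force yet. I push on to the stop.

```bash
python3 -m inch '0 -0.003 0 0 0;0 -0.006 0 0 0;0 -0.006 0 0 0'; python3 -m inch '0 -0.003 0 0 0;0 -0.004 0 0 0;0 -0.004 0 0 0'
```

```text
t: 61.5
ee_pos: [0.5459, 0.0623, 0.2847]
tool_rot: [3.122, 0.015, -1.539]
ft_force: [-12.7, -0.7, 10.2]
gripper_width: 0.001
t: 61.8
ee_pos: [0.5473, 0.0624, 0.2843]
tool_rot: [3.112, 0.015, -1.539]
ft_force: [-10.1, -1.3, 8.3]
gripper_width: -0.003
```

```bash
python3 -m inch '0 0.01 0 0 0;0 0.03 0 0 0;0 0.05 -0.02 0 0;0 0.06 -0.06 0 0;0 0.06 -0.11 0 0;-0.05 0.06 -0.13 0 0;-0.1 0.06 -0.13 0 0;-0.15 0.06 -0.13 0 0;-0.2 0.06 -0.13 0 0;-0.25 0.06 -0.13 0 0;-0.28 0.06 -0.13 0 0;-0.28 0.06 -0.13 0 0;-0.28 0.06 -0.13 0 0;-0.28 0.06 -0.13 0 0' 40
python3 - <<'E'
from meas import *
for i in range(4): env.get_image('top')
a=snap('top','t21.png'); b=snap('side','s21.png'); st()
for c,wh,an in tubes(a,None,215,315,140,225): print(np.round(c,1),np.round(plane(a,*c,.09),4))
A=cv2.imread('pics/t21.png')[135:230,210:320]; cv2.imwrite('pics/t21c.png',cv2.resize(cv2.convertScaleAbs(A,alpha=1.5),None,fx=7,fy=7*1.0,interpolation=cv2.INTER_CUBIC)[:600])
E
```

```text
t: 63.2
ee_pos: [0.4823, 0.3376, 0.4199]
tool_rot: [3.112, 0.014, -1.54]
ft_force: [0.8, -0.5, -0.6]
gripper_width: 0.0
t 63.5 p [0.4827 0.3377 0.4202] r [ 3.112  0.015 -1.54 ] F [-0.6 -0.   0.4] g -0.003
[281.1 180. ] [ 0.546  -0.0942  0.09  ]
[262.1 180. ] [ 0.5458 -0.0403  0.09  ]
[300.2 179. ] [ 0.5491 -0.1482  0.09  ]
```

View pics/t21c.png

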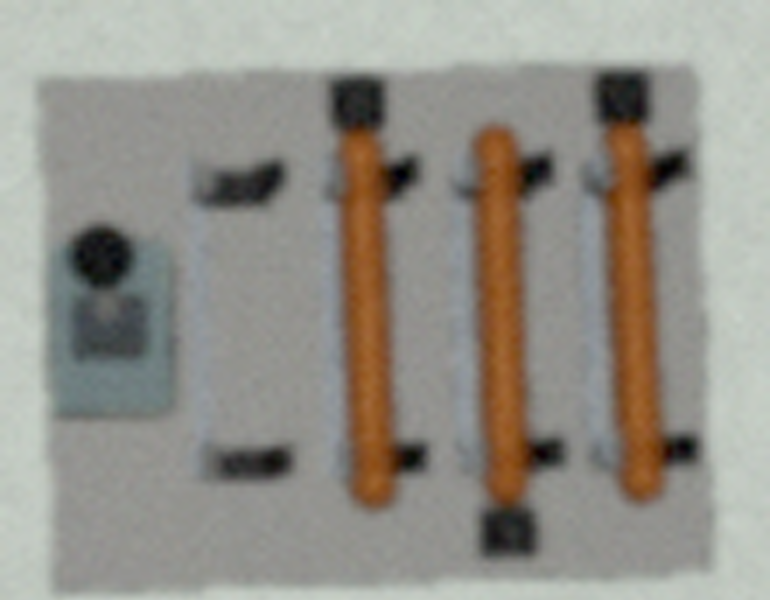

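View pics/s21.png

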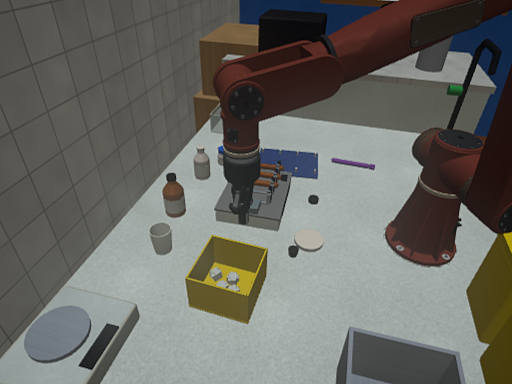

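View pics/t21.png

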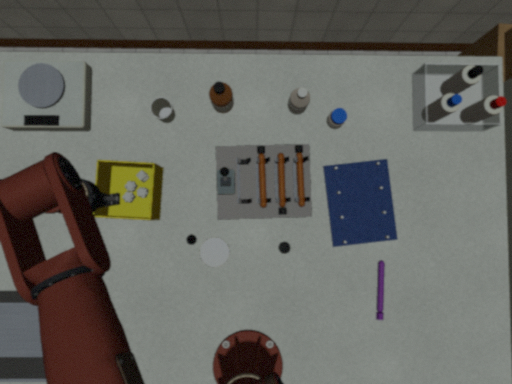

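The lever ball is back at (224,171), its starting "on" position. The tubes are home, four wads are in the tub and every bystander stands where it was, so I hand in.

```bash
python3 -c "
from cell import env
print(env.finish_job())"
```

```text
the job is handed in; nothing more can be done
None
```

I did the whole job in the order asked and handed it in at about 63.5 s of the 210 s; no verdict was reported.

**What I did:**
1. I flipped the lever to the front until it met its stop at about 10 N.
2. I put all four wads in the yellow tub.
3. I pressed the three amber tubes into cradles 3, 2 and 1, with 15 to 18 N on the rests. One tube was knocked aside on the mat during the run, so I measured it again before picking it up. I left the purple tube alone.
4. I pushed the lever to the rear stop, at about 10 to 13 N, and let go.

**Last checks:**
- **Tubes:** their centres measured about 1 mm from the seats lengthwise. The cradle 2 tube first sat about 5 to 6 mm too far to the rear, so I slid it forward and pressed it down again.
- **Lever:** its tip was back at its starting "on" pixel. For the earlier front position, the tip had moved about 46 mm against the 48 mm I expected. I took it as fully over because of the stop force.
- **Surroundings:** four wads were visible in the tub, all the bystanders were standing, and the robot was touching nothing.

**What disagreed:**
- **Mixer position:** the deck outline and the cradle features differed by about 5 mm sideways. I used the features, and all three fits confirmed them.
- **Seat height, cradle 2:** the tube stopped about 1 mm above the predicted height, within the uncertainty of the grip. It looked level with the others in the side view.
- **Tool tilt:** it drifted by up to about 3 degrees during the moves. I partly corrected it and allowed for the rest.

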